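Riddle a bin of mosaic stone and rack the uncut sticks

ROBOT

A 6-joint arm with a two-finger parallel gripper is mounted at the origin on the work surface. World frame = base frame: x ahead of the robot, y to its left, z up, the work surface at z = 0. Lengths are in mm, angles in rad, forces in N, time in s.
With the tool pointing down it reaches from about 400 to 925 mm from the base axis. Payload 12.5 kg.
Tool frame: the origin (TCP) lies on the mounting face of the last link; the fingertips stand 190 mm ahead of it and the grasp point (between the pads) lies 171 mm ahead of it; z points along the fingers, y is the line along which they close (so a half turn about z gives the same grasp; the last joint's range is limited). The gripper opens to 95 mm and grips with 3 to 60 N. Pads are 20 mm wide; open, the fingers measure 119 mm over their backs; the gripper's body (75 mm by 180 mm) begins 59 mm behind the grasp point.
Start: joints at [1.146, 0.491, 1.559, -0, 1.092, -0.106], TCP at [195.868, 593.515, 404.761] pointing down, gripper open.
Joint ranges: [-3.1, 3.1], [-0.84, 2.19], [0.05, 2.79], [-1.13, 4.28], [0.06, 2.93], [-2.69, 2.69]. Speed limits (rad/s): [2.22, 2.22, 2.79, 3.14, 3.14, 3.14].

INTERFACE

Orientations are given as [roll, pitch, yaw] about the fixed x, y, z axes, in that order (R = Rz(yaw) Ry(pitch) Rx(roll)).
In Python, from cell import env gives the robot as it stands.
- The arm moves only by the tool carry_out, never from a script. Its argument "series" is a list of rows, each a list of 5 numbers: the shift along the tool's x, y, z in m, then the turn about the tool's z in degrees, then the opening, from 0 (shut) to 1 (fully open). A call has 1 to 20 rows; each row is the pose to reach, as a shift and turn from the pose commanded when the call began, along the tool's axes at that moment; what a row does not reach only later rows make up. A row lasts 1/8 s, in which the tool goes at most 62.5 mm and 10.7 degrees, less where a joint would pass 70% of its speed; a pose out of reach is approached as far as the arm can. A call with a gripper value outside its range is refused whole. The fingers move at their own pace and stop on an object; the grip force is fixed at half the most. Time passes only in rows, so rows that repeat a pose let the fingers close. It gives the time, the measured TCP pose, the force, the opening and the grip force at its end, in the units of the state.
- env.state(): the state, without advancing time (a new reading comes with each control period).
- env.read_camera(name): name is "scene" or "top" or "wrist"; returns (picture, depth): 480x640x3 uint8, red, green, blue; 480x640 float32, mm along the optical axis (not along the pixel's ray), 0 where there is no reading.
- env.get_calibration(name): a dict with "intrinsics" (3x3 intrinsics, pixels), "cam_to_world" (4x4, takes a point from camera to world coordinates); the wrist camera has in their place "T_tool_cam" (4x4, takes a point from camera to tool coordinates, whose origin is the TCP and whose axes are the flange's). Camera axes: x right, y up, looking along -z (the intrinsics and any distortion apply to the point x, -y, -z); pixel columns grow to the right and rows downward; lengths in mm; the calibration is good to about 2 mm. The wrist camera is an equidistant fisheye: a pixel r from the principal point sees the ray r / f radians off the axis. A picture is of the moment at which its call begins: read the wrist's pose just before it. get_calibration takes no time and is no camera call.
- env.job_done(): hands the job in; it is judged then, once.
The state is a dict: "t": time; "joints": joint angles; "qvel": joint speeds; "tau": joint torques, N m; "eef_pos": TCP position; "tcp_rot": TCP orientation; "ft_force": force on the tool from outside, world axes, zero at the start; "moment": the same for the moment, N m; "opening": opening from 0.0 (shut) to 1.0 (fully open); "grip_force": force on a finger pad.
Only numpy, scipy, OpenCV 4.12 (cv2) and the standard library are available. Lean on these libraries where they do the work, as an engineer would, in place of code of your own. Each camera call takes 0.05 s, during which the arm holds its last target. There are 200 camera calls.

TASK

Lift the red bar to tip the tin bin right up, so that everything in it slides out onto the grate and the small green pieces drop through into the catch tray. Then pick off what stays on top: stand each white marble stick end-down in a pocket of its own in the leaning stick rack, and lay each amber lump in the wooden breaking tray. Finish with the bin back down on its shelf, no green piece left above the grate, and the other things on the bench left where they are.

Things in the scene. Friction and masses are not known exactly. Their poses are not given: they have to be found in the camera images.
- riddle: Fixed galvanized stand with grate, apron and bin. Origin on the bench under the middle of the grate; x across, y from the grate towards the bin, z up. Sheet skirts 30 mm high flare 45 degrees outward at both x sides and the -y end; at the +y end a sheet apron falls 60 degrees from the hinge to the grate. The bin's shelf behind is 360 mm wide, 91 mm high, reaching to y = 345 mm.
- grate (a point): Middle of the top of the level grate, 52 mm above the bench, axes of the stand. 332 mm (x) by 200 mm (y) of nine 8 mm round bars along y, 34 mm apart from x = -136 to 136 mm, with 26 mm clear gaps. Under it an open catch tray, floor 6 mm above the bench.
- bin (a joint): Tin bin, 306 wide, 165 deep, rear wall 80 mm, top and front open, 0.9 kg, hinged along x at its floor's front edge. Rad: 0 at rest, floor leaning back 0.21; grows as the bar swings up towards the grate (-y); stop at 1.26, floor falling 60 degrees. Damped, 0.5 N m s/rad. Let go, it sinks back below about 0.6 and may stay above. Loaded, 10 to 15 N lifts the bar. Contents slide at about 0.7 to 0.9.
- bin_bar (a point): Middle of the bin's red grab bar: round, 14 mm thick, along the stand's x, 130 mm clear between its arms, 40 mm beyond the rear rim. At rest 200 mm behind (+y) and 80 mm above the hinge line; it turns about that line at 215 mm radius, to 347 mm above the bench at most. Axes turn with the bin: x along the bar, z from the bin's floor up through the bar.
- bin_hinge (a point): Middle of the bin's hinge line, fixed on the stand: 145 mm in y from the stand's origin, 132 mm above the bench. Axes of the stand.
- stick1: White marble stick, 130 (x) by 42 (y) by 30 (z) mm, about 0.43 kg; origin at its centre. It may be absent. It starts in the bin, lying along the stand's y.
- stick2: White marble stick, 130 (x) by 42 (y) by 30 (z) mm, about 0.43 kg; origin at its centre. It may be absent. It starts in the bin, lying along the stand's y.
- stick3: White marble stick, 130 (x) by 42 (y) by 30 (z) mm, about 0.43 kg; origin at its centre. It may be absent. It starts in the bin, lying along the stand's y.
- lump1: Oversize lump of amber smalti glass, a rough block about 60 (x) by 54 (y) by 46 (z) mm with flat top and bottom, about 0.33 kg; origin at its centre. It may be absent. It starts in the bin.
- lump2: Oversize lump of amber smalti glass, a rough block about 60 (x) by 54 (y) by 46 (z) mm with flat top and bottom, about 0.33 kg; origin at its centre. It may be absent. It starts in the bin.
- chip1: Small cut green marble piece, 18 x 18 x 16 mm, 14 g; origin at its centre. It may be absent. It starts in the bin and passes the grate's gaps.
- chip2: Small cut green marble piece, 18 x 18 x 16 mm, 14 g; origin at its centre. It may be absent. It starts in the bin and passes the grate's gaps.
- chip3: Small cut green marble piece, 18 x 18 x 16 mm, 14 g; origin at its centre. It may be absent. It starts in the bin and passes the grate's gaps.
- chip4: Small cut green marble piece, 18 x 18 x 16 mm, 14 g; origin at its centre. It may be absent. It starts in the bin and passes the grate's gaps.
- chip5: Small cut green marble piece, 18 x 18 x 16 mm, 14 g; origin at its centre. It may be absent. It starts in the bin and passes the grate's gaps.
- pockets: Three square tin pockets of the stick rack, fixed, leaning 30 degrees away from the robot: z up along the pockets, y along the row (level), x across. Origin on the middle pocket's inner floor, 27 mm above the bench. Each 54 mm square inside, 95 mm deep, walls 3 mm, one stick fits; centres at y = -76, 0, 76 mm. A seated stick stands out 35 mm.
- tray: Shallow open wooden breaking tray, fixed, 140 (x) by 170 (y) by 40 mm, walls 8 mm, inner floor 8 mm above the bench with a grey lining. Origin on the bench under its centre, z up.
- marble_cube: Bystander: dark green marble cube, 60 mm; origin under its centre.
- tweezer_case: Bystander: black plastic tweezer case, 155 x 50 x 20 mm; origin under its centre, x along it.
- nipper: Bystander: tile nipper with red handles, about 190 x 90 x 22 mm; origin on the bench, x from the handles to the jaws.
- glue_jar: Bystander: white plastic glue jar with orange cap, 64 mm across, 100 mm tall; origin under its centre.
- brush: Bystander: wooden-handled brush, 190 mm; origin under its middle, x along it.
- mixing_cup: Bystander: blue ceramic mixing cup, 80 mm across, 75 mm tall; origin under its centre.
Things that resemble listed ones, but are neither listed nor needed, are in the scene too. Leave any purple or yellow look-alike of the lump2 alone.

How it is judged (in metres and radians):
On the way:
1. the bin is tipped right up and every marble stick and amber lump has come out of it onto the grate (value of joint bin above 1 rad and x of stick1 in the frame of riddle between -0.22 and 0.22 m and y of stick1 in the frame of riddle between -0.15 and 0.13 m and z of each of stick1, stick2, stick3, lump1, lump2 in the frame of riddle below 0.18 m and x of stick2 in the frame of riddle between -0.22 and 0.22 m and y of stick2 in the frame of riddle between -0.15 and 0.13 m and x of stick3 in the frame of riddle between -0.22 and 0.22 m and y of stick3 in the frame of riddle between -0.15 and 0.13 m and x of lump1 in the frame of riddle between -0.22 and 0.22 m and y of lump1 in the frame of riddle between -0.15 and 0.13 m and x of lump2 in the frame of riddle between -0.22 and 0.22 m and y of lump2 in the frame of riddle between -0.15 and 0.13 m), for 0.2 s.
At the end, for the whole second after the job is handed in: Bin down (joint < 0.06). Sticks at rest in the rack's pockets: centre 45 to 85 mm up the pocket, within 0.35 rad of its axis. Lumps at rest inside the tray's walls. Green pieces in the catch tray below the grate, centres under 40 mm above the bench. Absent things do not count (value of joint bin below 0.06 rad and x of stick1 in the frame of pockets between -0.03 and 0.03 m and y of stick1 in the frame of pockets between -0.11 and 0.11 m and z of stick1 in the frame of pockets between 0.045 and 0.085 m and angle between the x axis of each of stick1, stick2, stick3 and the z axis of pockets, either way round below 0.35 rad and linear speed of each of stick1, stick2, stick3, lump1, lump2 below 0.03 m/s and x of stick2 in the frame of pockets between -0.03 and 0.03 m and y of stick2 in the frame of pockets between -0.11 and 0.11 m and z of stick2 in the frame of pockets between 0.045 and 0.085 m and x of stick3 in the frame of pockets between -0.03 and 0.03 m and y of stick3 in the frame of pockets between -0.11 and 0.11 m and z of stick3 in the frame of pockets between 0.045 and 0.085 m and x of lump1 in the frame of tray between -0.06 and 0.06 m and y of lump1 in the frame of tray between -0.075 and 0.075 m and z of lump1 in the frame of tray between 0.01 and 0.085 m and x of lump2 in the frame of tray between -0.06 and 0.06 m and y of lump2 in the frame of tray between -0.075 and 0.075 m and z of lump2 in the frame of tray between 0.01 and 0.085 m and x of chip1 in the frame of riddle between -0.173 and 0.173 m and y of chip1 in the frame of riddle between -0.11 and 0.11 m and z of each of chip1, chip2, chip3, chip4, chip5 in the frame of riddle below 0.04 m and x of chip2 in the frame of riddle between -0.173 and 0.173 m and y of chip2 in the frame of riddle between -0.11 and 0.11 m and x of chip3 in the frame of riddle between -0.173 and 0.173 m and y of chip3 in the frame of riddle between -0.11 and 0.11 m and x of chip4 in the frame of riddle between -0.173 and 0.173 m and y of chip4 in the frame of riddle between -0.11 and 0.11 m and x of chip5 in the frame of riddle between -0.173 and 0.173 m and y of chip5 in the frame of riddle between -0.11 and 0.11 m); the robot touches nothing.
It fails at once if one of the other things on the bench (marble cube, tweezer case, nipper, glue jar, brush, cup) is pushed more than 3 cm out of its place (distance of any of marble_cube, tweezer_case, nipper, glue_jar, brush, mixing_cup from where it was at the start of the episode above 0.03 m).
Of stick1, stick2, stick3, lump1, lump2 only 4 to 5 are there at a start; the rules pass over those that are not, and their reading is None.
Of chip1, chip2, chip3, chip4, chip5 only 3 to 5 are there at a start; the rules pass over those that are not, and their reading is None.
At some moment in a run one of stick1, stick2, stick3, lump1, lump2 may be knocked a few centimetres aside while the robot is not near it.
Once in a run the grip may slacken for a moment while it holds something.
It also fails if it takes over 210 s, if anything falls off the work surface, if the arm or the gripper's body presses on something with over 40 N, if the wrist force passes 120 N, or if a joint passes its speed limit or range.

## Working session

There is one attempt and no reset: what is moved stays moved. The work goes in short steps, Python scripts to look and compute and a tool call to move; the robot and the scene stay as the last step left them, time stands still between calls to the robot, and variables do not carry over. Pictures are saved under pics/ and viewed, at most 14 in all, crops included, and the job is handed in when it is done.

Besides the shell and the picture viewer there is one more tool, called after "Emit:" as name(argument=value, ...), one argument or row to a line, values as JSON. carry_out: Moves the arm, as the interface text tells. Its arguments: {"type":"object","properties":{"series":{"type":"array","items":{"type":"array","items":{"type":"number"}}}},"required":["series"]}

```bash
mkdir -p pics; ls; cat > h.py <<'E'
import numpy as np, cv2
from cell import env
from scipy.spatial.transform import Rotation as R
def shot(n):
    s=env.state(); p,d=env.read_camera(n); return s,p,d
def save(name,p): cv2.imwrite('pics/'+name,cv2.cvtColor(p,cv2.COLOR_RGB2BGR))
def cloud(n,d):
    c=env.get_calibration(n); K=np.array(c['intrinsics']); T=np.array(c['cam_to_world'])
    v,u=np.mgrid[0:480,0:640]
    z=d; x=(u-K[0,2])*z/K[0,0]; y=(v-K[1,2])*z/K[1,1]
    P=np.stack([x,-y,-z,np.ones_like(z)],-1)@T.T
    return P[...,:3]
def tool(s=None):
    s=s or env.state()
    return np.array(s['eef_pos']),R.from_euler('xyz',s['tcp_rot']).as_matrix()
E
python3 - <<'E'
from h import *
print(env.state())
for n in('scene','top','wrist'):
    s,p,d=shot(n); save(n+'0.png',p); np.save(n+'0.npy',d); print(n,env.get_calibration(n), (d>0).mean())
E
```

```text
pics
{'t': 0.0, 'joints': array([ 1.14639902e+00,  4.91578886e-01,  1.55946669e+00,  9.02078184e-06,
        1.09172046e+00, -1.05573475e-01]), 'qvel': array([-0.00141155, -0.00042284,  0.00098723,  0.00054168, -0.00115049,
       -0.00055375]), 'tau': array([-8.46029197e-04, -6.12660384e+01, -2.58167428e+01,  6.92276610e-02,
        4.83553531e-02, -1.17475361e-04]), 'eef_pos': array([195.8533548 , 593.48256542, 404.1436834 ]), 'tcp_rot': array([-3.14042665e+00, -1.31604056e-04,  2.82276458e+00]), 'ft_force': array([0.80811132, 0.48569136, 0.17117386]), 'moment': array([-0.03341435, -0.03954112, -0.00102737]), 'grip_force': 0.0, 'opening': 1.0005576032081662}
scene {'intrinsics': array([[450.1352052 ,   0.        , 319.56115599],
       [  0.        , 450.1352052 , 231.95541134],
       [  0.        ,   0.        ,   1.        ]]), 'cam_to_world': array([[-5.97811996e-01, -4.21219337e-01,  6.82052115e-01,
         1.25934169e+03],
       [ 8.01400706e-01, -2.93399912e-01,  5.21222985e-01,
         5.50457972e+02],
       [-1.94351691e-02,  8.58190400e-01,  5.12963461e-01,
         7
[... 523 characters left out ...]
  9.95795468e-01,
         1.80142055e+03],
       [ 0.00000000e+00,  0.00000000e+00,  0.00000000e+00,
         1.00000000e+00]])} 0.9959895833333333
wrist {'intrinsics': array([[371.64829954,   0.        , 319.321336  ],
       [  0.        , 371.64829954, 243.24367957],
       [  0.        ,   0.        ,   1.        ]]), 'T_tool_cam': array([[-1.35257434e-03,  9.63964153e-01,  2.66028726e-01,
         7.52707706e+01],
       [ 9.99999049e-01,  1.37574647e-03,  9.92478382e-05,
        -5.20683826e-01],
       [-2.70316722e-04,  2.66028607e-01, -9.63965096e-01,
         1.94034709e+01],
       [ 0.00000000e+00,  0.00000000e+00,  0.00000000e+00,
         1.00000000e+00]])} 0.9920833333333333
```

View pics/top0.png

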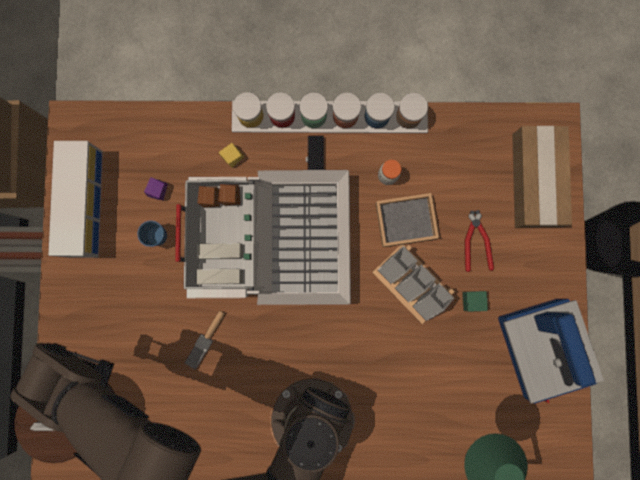

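View pics/scene0.png

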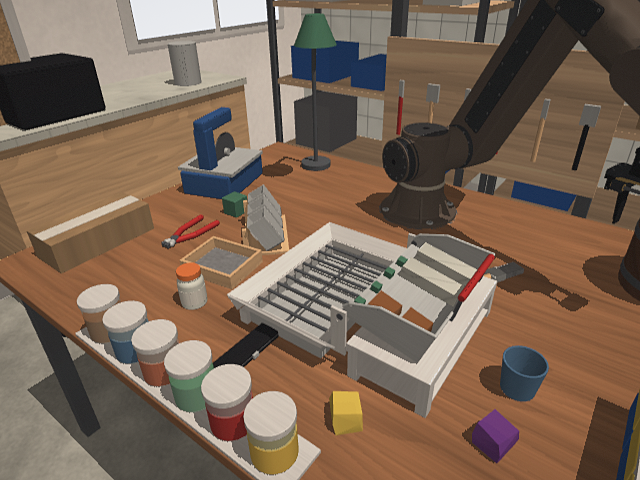

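The top view shows the stand with the bin at (220,235) and the grate at (305,235). In the bin are two sticks at (220,250) and (220,275), two amber lumps at (207,195) and (228,195), and four green chips near x=248. The red bar is at (180,232), the tray at (408,220) and the rack at (415,283). The purple (156,188) and yellow (231,155) blocks are the look-alikes, left alone. The brown-orange blocks inside the bin are the amber lumps.

```bash
python3 - <<'E'
from h import *
im={};C={}
for n in('scene','top'):
    im[n]=cv2.imread(f'pics/{n}0.png'); C[n]=cloud(n,np.load(n+'0.npy'))
def rep(name,n,m):
    P=C[n][m]; med=np.median(P,0); print(name,n,m.sum(),med.round(),'min',np.percentile(P,3,0).round(),'max',np.percentile(P,97,0).round())
    return P
for n in im:
    h=cv2.cvtColor(im[n],cv2.COLOR_BGR2HSV); P=C[n]
    red=((h[...,0]<5)|(h[...,0]>175))&(h[...,1]>150)&(h[...,2]>80)&(P[...,2]>150)&(P[...,2]<300)&(P[...,1]>150)&(P[...,1]<420)&(P[...,0]>250)&(P[...,0]<800)
    Q=rep('bar',n,red)
    c=Q.mean(0); u=np.linalg.svd(Q-c)[2][0]; print('dir',u, 'mid', (Q[:,0].min()+Q[:,0].max())/2)
# grate bars: gather top points z 40..56 in the grate region
P=C['top']
m=(np.abs(P[...,2]-50)<8)&(P[...,0]>400)&(P[...,0]<800)&(P[...,1]>-80)&(P[...,1]<170)
ys,xs=np.nonzero(m); print('grate px',xs.min(),xs.max(),ys.min(),ys.max()); rep('grate','top',m)
# shelf / stand profile along the stand length
for col in range(170,360,8): print(col,P[235,col].round(),end=';')
print()
# pockets & tray via top
m=np.zeros(P.shape[:2],bool); m[240:325,372:460]=1; m&=P[...,2]>15
Q=rep('rack','top',m)
print(np.array([P[r,c] for r,c in [(258,391),(250,402),(274,412),(287,424),(300,438),(247,405),(320,424),(272,376),(290,455)]]).round())
m=np.zeros(P.shape[:2],bool); m[188:252,372:442]=1; m&=(P[...,2]>30)&(P[...,2]<48)
Q=rep('tray','top',m); print(cv2.minAreaRect(Q[:,:2].astype(np.float32)))
E
python3 - <<'E'
import cv2
a=cv2.imread('pics/top0.png')[150:330,170:470]
cv2.imwrite('pics/top0c.png',cv2.resize(a,(790,474),interpolation=cv2.INTER_CUBIC))
a=cv2.imread('pics/scene0.png')[170:330,160:400]
cv2.imwrite('pics/scene0c.png',cv2.resize(a,(780,520),interpolation=cv2.INTER_CUBIC))
E
```

```text
bar scene 400 [564. 375. 217.] min [477. 368. 210.] max [629. 380. 219.]
dir [0.99998647 0.00391434 0.00342682] mid 550.738926388145
bar top 240 [551. 369. 219.] min [476. 364. 213.] max [623. 376. 225.]
dir [-0.9998813 -0.0146333  0.0048215] mid 549.3714184337363
grate px 265 339 177 288
grate top 2108 [584.  27.  52.] min [417. -77.  44.] max [728. 128.  58.]
170 [562. 445.  10.];178 [542. 367. 225.];186 [548. 359. 162.];194 [551. 342. 135.];202 [554. 326. 100.];210 [553. 300. 113.];218 [552. 275. 123.];226 [552. 251. 130.];234 [552. 228. 124.];242 [552. 204. 129.];250 [551. 179. 145.];258 [554. 159. 112.];266 [558. 140.  70.];274 [564. 121.   5.];282 [564.  96.   5.];290 [564.  71.   9.];298 [565.  46.   3.];306 [564.  21.  13.];314 [566.  -4.  -1.];322 [565. -29.   8.];330 [566. -54.  -2.];338 [561. -77.  50.];346 [ 558. -100.   85.];354 [ 567. -130.  -13.];
rack top 2676 [ 417. -302.   76.] min [ 329. -397.   30.] max [ 538. -213.  124.]
[[ 488. -230.  118.]
 [ 514. -267.   83.]
 [ 442. -290.  118.]
 [ 405. -333.   72.]
 [ 366. -379.   47.]
 [ 524. -279.   65.]
 [ 304. -343.   13.]
 [ 451. -196.   10.]
 [ 396. -443.   -4.]]
tray top 548 [ 615. -295.   40.] min [ 538. -377.   31.] max [ 688. -200.   46.]
((612.8551635742188, -288.6015930175781), (140.65492248535156, 171.40383911132812), 8.771082878112793)
```

View pics/top0c.png

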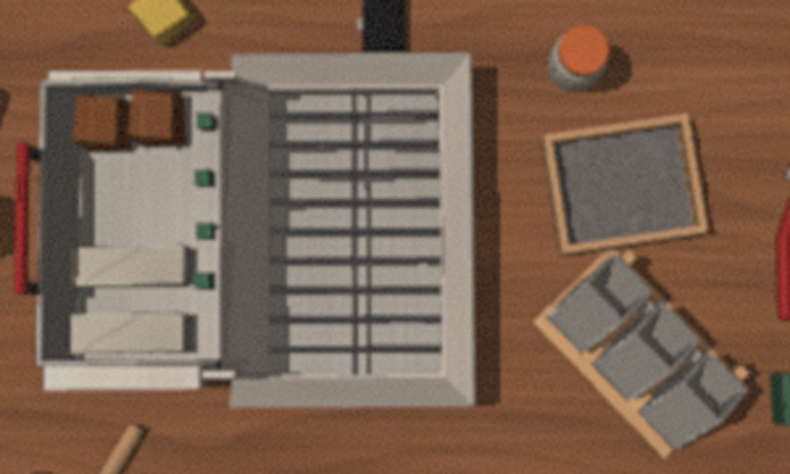

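```bash
cat >> h.py <<'E'
def go(x,y,z,yaw=None):
    """grasp-point target (mm, world) -> shift in tool axes (m), turn (deg)"""
    p,M=tool(); d=M.T@(np.array([x,y,z+171.])-p)/1000
    cur=env.state()['tcp_rot'][2]
    t=0 if yaw is None else -np.degrees((yaw-cur+np.pi/2)%np.pi-np.pi/2)
    print((x,y,z),d.round(4),'turn',round(t,1))
E
python3 - <<'E'
from h import *
Y=np.pi+.008
go(196,593,300); go(550,372,300,Y); go(550,372,212,Y)
E
```

```text
(196, 593, 300) [-0.0003 -0.0005 -0.0667] turn 0
(550, 372, 300) [-0.4057 -0.0994 -0.0667] turn -18.7
(550, 372, 212) [-0.4057 -0.0993  0.0213] turn -18.7
```

Emit:
carry_out(
  series=[
    [0,0,-0.067,0,1],
    [-0.406,-0.1,-0.067,-18.7,1],
    [-0.406,-0.1,-0.067,-18.7,1],
    [-0.406,-0.1,-0.067,-18.7,1],
    [-0.406,-0.1,-0.067,-18.7,1],
    [-0.406,-0.1,-0.067,-18.7,1],
    [-0.406,-0.1,-0.067,-18.7,1],
    [-0.406,-0.1,-0.067,-18.7,1],
    [-0.406,-0.1,-0.067,-18.7,1],
    [-0.406,-0.1,-0.067,-18.7,1],
    [-0.406,-0.1,-0.067,-18.7,1],
  ],
)

```text
t: 1.52
eef_pos: [549.0, 372.2, 471.9]
tcp_rot: [3.141, -0.0, -3.133]
ft_force: [-0.5, -0.2, 0.3]
opening: 1.002
grip_force: 0.0
```

```bash
python3 - <<'E'
from h import *
s,p,d=shot('wrist'); save('w1.png',p); print(s['eef_pos'],s['tcp_rot'],s['ft_force'])
# red bar in the wrist view, equidistant fisheye
h=cv2.cvtColor(p,cv2.COLOR_RGB2HSV); m=((h[...,0]<5)|(h[...,0]>175))&(h[...,1]>150)&(h[...,2]>60)
n,l,st,c=cv2.connectedComponentsWithStats(m.astype(np.uint8)); k=1+st[1:,4].argmax(); print(st[k],c[k])
cal=env.get_calibration('wrist');K=cal['intrinsics'];T=cal['T_tool_cam']
v,u=np.nonzero(l==k); x=(u-K[0,2]);y=(v-K[1,2]);r=np.hypot(x,y);th=r/K[0,0]
ray=np.stack([np.sin(th)*x/r,-np.sin(th)*y/r,-np.cos(th)],1)
tp,M=tool(s); D=ray@T[:3,:3].T@M.T; o=tp+M@T[:3,3]
P=o+D*((214-o[2])/D[:,2])[:,None]
print(P.mean(0),P.min(0),P.max(0),np.linalg.svd(P-P.mean(0),full_matrices=False)[2][0])
Y=np.pi+.008
E
```

```text
[549.03270445 372.16596856 471.90355707] [ 3.14141276e+00 -6.35162000e-05 -3.13259944e+00] [-0.52873194 -0.21584273  0.25521423]
[ 306  134   21  201 3859] [316.64576315 232.04793988]
[533.34507439 369.89088564 214.        ] [467.71788687 362.74811394 214.        ] [608.19846812 376.83738878 214.        ] [ 9.99963621e-01  8.52975397e-03 -2.78009715e-18]
```

View pics/w1.png

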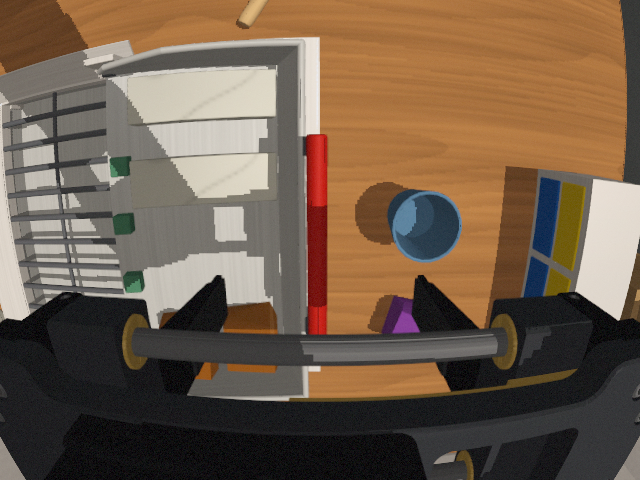

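Seen from the wrist: the red bar at (317,232), centred between the fingers at (222,290) and (415,290), clear below. Descend and grip.

Emit:
carry_out(
  series=[
    [0,-0.002,0.04,0,1],
    [0,-0.002,0.08,0,0.7],
    [0,-0.002,0.087,0,0.5],
    [0,-0.002,0.087,0,0.3],
    [0,-0.002,0.087,0,0],
    [0,-0.002,0.087,0,0],
    [0,-0.002,0.087,0,0],
    [0,-0.002,0.087,0,0],
  ],
)

```text
t: 2.58
eef_pos: [550.1, 369.3, 385.0]
tcp_rot: [3.141, 0.0, -3.134]
ft_force: [0.1, 0.7, -0.2]
opening: 0.322
grip_force: 0.0
```

```bash
python3 - <<'E'
from h import *
s=env.state(); print(s['eef_pos'],s['ft_force'],s['opening'])
a0=np.arctan2(80,200);r=215.4
for a in (.15,.3,.45,.55,.65,.7,.75,.8,.85,.9,.95,1.0,1.05,1.1,1.15,1.2,1.24):
    print(a,'dy',round((r*np.cos(a0+a)-200)/1000,3),'dz',round(-(r*np.sin(a0+a)-80)/1000,3))
E
```

```text
[550.09508094 369.25226293 385.04292144] [ 0.06111762  0.66574473 -0.15608744] 0.3218519986222418
0.15 dy -0.014 dz -0.029
0.3 dy -0.033 dz -0.056
0.45 dy -0.055 dz -0.079
0.55 dy -0.071 dz -0.093
0.65 dy -0.089 dz -0.105
0.7 dy -0.099 dz -0.11
0.75 dy -0.108 dz -0.115
0.8 dy -0.118 dz -0.119
0.85 dy -0.128 dz -0.123
0.9 dy -0.138 dz -0.126
0.95 dy -0.149 dz -0.129
1.0 dy -0.159 dz -0.132
1.05 dy -0.17 dz -0.133
1.1 dy -0.181 dz -0.135
1.15 dy -0.191 dz -0.135
1.2 dy -0.202 dz -0.135
1.24 dy -0.211 dz -0.135
```

Emit:
carry_out(
  series=[
    [0,0,0,0,0],
    [0,0,0,0,0],
    [0,0,0,0,0],
    [0,0,0,0,0],
    [0,-0.005,-0.012,0,0],
    [0,-0.014,-0.029,0,0],
    [0,-0.023,-0.044,0,0],
    [0,-0.033,-0.056,0,0],
  ],
)

```text
t: 3.58
eef_pos: [550.2, 337.8, 440.9]
tcp_rot: [3.136, 0.001, -3.134]
ft_force: [2.0, 18.5, -4.6]
opening: 0.139
grip_force: 30.0
```

Emit:
carry_out(
  series=[
    [0,-0.011,-0.012,0,0],
    [0,-0.022,-0.023,0,0],
    [0,-0.038,-0.037,0,0],
    [0,-0.047,-0.043,0,0],
    [0,-0.056,-0.049,0,0],
    [0,-0.066,-0.054,0,0],
    [0,-0.075,-0.059,0,0],
    [0,-0.085,-0.063,0,0],
  ],
)

```text
t: 4.58
eef_pos: [550.3, 253.3, 507.1]
tcp_rot: [3.133, 0.006, -3.133]
ft_force: [-2.8, 20.0, 16.9]
opening: 0.136
grip_force: 30.0
```

Emit:
carry_out(
  series=[
    [0,-0.005,-0.002,0,0],
    [0,-0.01,-0.004,0,0],
    [0,-0.015,-0.0055,0,0],
    [0,-0.02,-0.007,0,0],
    [0,-0.025,-0.0085,0,0],
    [0,-0.031,-0.01,0,0],
    [0,-0.036,-0.011,0,0],
    [0,-0.041,-0.013,0,0],
    [0,-0.052,-0.014,0,0],
    [0,-0.063,-0.016,0,0],
    [0,-0.073,-0.016,0,0],
    [0,-0.084,-0.016,0,0],
    [0,-0.088,-0.016,0,0],
    [0,-0.088,-0.016,0,0],
    [0,-0.088,-0.016,0,0],
  ],
)

```text
t: 6.45
eef_pos: [551.6, 163.4, 521.2]
tcp_rot: [3.14, 0.003, -3.134]
ft_force: [-0.1, 1.9, 8.9]
opening: 0.139
grip_force: 30.0
```

```bash
python3 - <<'E'
from h import *
s,p,d=shot('scene'); save('s2.png',p); np.save('s2.npy',d)
s,p,d=shot('top'); save('t2.png',p);np.save('t2.npy',d); print(s['t'])
E
```

```text
6.5
```

View pics/s2.png

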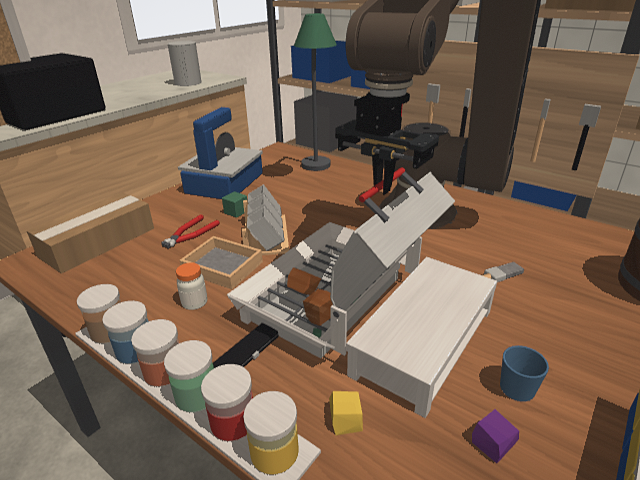

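The bin is up at about 1.23 rad and the amber lumps are on the grate at (302,280) and (318,305). The bin hides the sticks, so I'll check the top view.

```bash
python3 - <<'E'
import cv2,numpy as np
a=cv2.imread('pics/t2.png')[150:330,170:370]
from h import *
s,p,d=shot('wrist'); w=cv2.cvtColor(p,cv2.COLOR_RGB2BGR)
b=cv2.resize(a,(450,405),interpolation=cv2.INTER_CUBIC); w=cv2.resize(w,(350,262))
o=np.zeros((405,800,3),np.uint8); o[:,:450]=b; o[:262,450:]=w; cv2.imwrite('pics/c2.png',o)
E
```

```text
(no output)
```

View pics/c2.png

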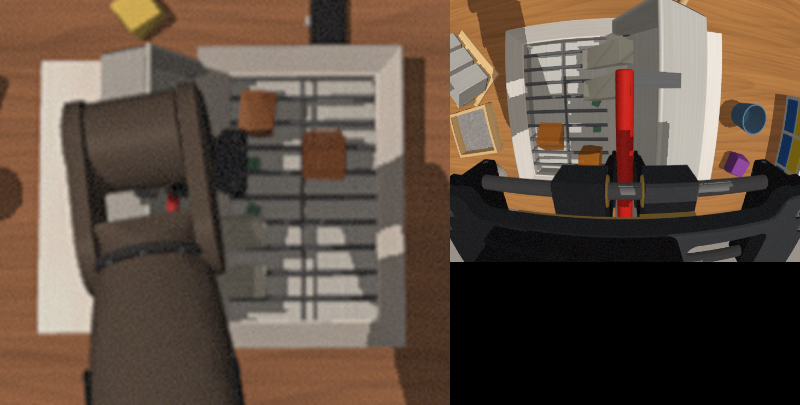

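Both sticks lie with their lower ends on the grate at crop (265,235) and (255,280), and two chips show at (253,163) and (253,208). I'll shake the bin once, then lower it.

Emit:
carry_out(
  series=[
    [0,0.026,0,0,0],
    [0,0.048,0.003,0,0],
    [0,0.026,0,0,0],
    [0,-0.001,0,0,0],
    [0,0,0,0,0],
    [0,0.026,0,0,0],
    [0,0.048,0.003,0,0],
    [0,0.069,0.009,0,0],
    [0,0.089,0.016,0,0],
    [0,0.108,0.025,0,0],
    [0,0.136,0.042,0,0],
    [0,0.152,0.056,0,0],
    [0,0.174,0.079,0,0],
    [0,0.193,0.106,0,0],
    [0,0.207,0.132,0,0],
    [0,0.207,0.135,0,0],
    [0,0.207,0.135,0,0.1],
    [0,0.207,0.135,0,0.4],
    [0,0.207,0.135,0,0.5],
    [0,0.207,0.135,0,0.5],
  ],
)

```text
t: 9.1
eef_pos: [550.0, 370.4, 385.4]
tcp_rot: [3.141, 0.001, -3.134]
ft_force: [-0.0, -0.0, -1.0]
opening: 0.398
grip_force: 0.0
```

Emit:
carry_out(
  series=[
    [0,0,0,0,0.6],
    [0,0,-0.05,0,0.7],
    [0,0.03,-0.11,0,1],
    [0,0.08,-0.12,0,1],
    [0,0.12,-0.12,0,1],
    [0,0.12,-0.12,0,1],
  ],
)

```text
t: 9.85
eef_pos: [548.4, 492.6, 504.0]
tcp_rot: [3.141, -0.0, -3.131]
ft_force: [-0.4, -0.4, 0.0]
opening: 0.983
grip_force: 0.0
```

```bash
python3 - <<'E'
from h import *
s,p,d=shot('scene'); save('s3.png',p); np.save('s3.npy',d); b=p
s,p,d=shot('top'); save('t3.png',p);np.save('t3.npy',d); print(s['t'])
a=cv2.resize(p[150:330,170:370],(433,390),interpolation=cv2.INTER_CUBIC)
b=cv2.resize(b[200:380,220:400],(366,366),interpolation=cv2.INTER_CUBIC)
o=np.zeros((390,800,3),np.uint8); o[:,:433]=a; o[:366,434:]=b; save('c3.png',o)
E
```

```text
9.9
```

View pics/c3.png

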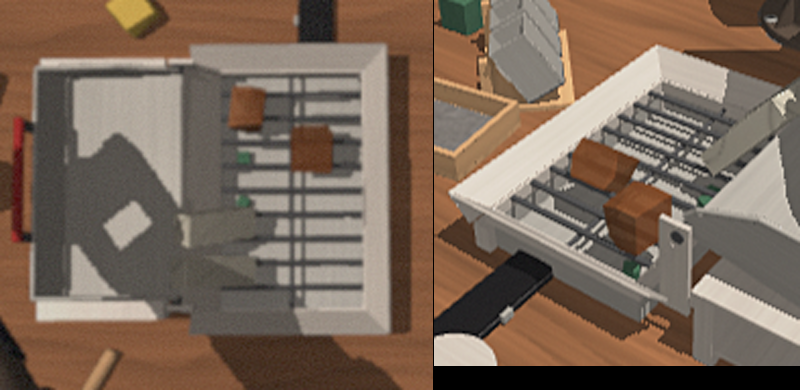

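The bin is down. Two sticks lean from the grate over the hinge edge at crop (215,228) and (222,270), lumps at (247,108) and (312,148), chips under or on the grate at (243,160) and (243,202). Sticks tilted like this suit the leaning pockets. Next I measure sticks, rack and lumps.

```bash
python3 - <<'E'
from h import *
P=cloud('top',np.load('t3.npy')); im=cv2.imread('pics/t3.png')
lab=cv2.cvtColor(im,cv2.COLOR_BGR2LAB).astype(int)
print('z / b-chan map, rows=image rows 244..288, cols 244..300')
for r in range(244,290,3): print(r,int(P[r,260,0]),' '.join('%4d'%P[r,c,2] for c in range(244,300,3)),'|',' '.join('%d'%(lab[r,c,2]-128) for c in range(244,300,3)))
# rack
from numpy.linalg import svd
for n in('top','scene'):
    Q=cloud(n,np.load(('t' if n=='top' else 's')+'3.npy')).reshape(-1,3)
    k=(Q[:,0]>300)&(Q[:,0]<560)&(Q[:,1]>-450)&(Q[:,1]<-200)
    Q=Q[k]
    H=Q[Q[:,2]>100]; c=H.mean(0);u=svd(H-c,full_matrices=False)[2][0]; t=(H-c)@u
    print(n,'rim',len(H),c.round(),u.round(3),t.min().round(),t.max().round(),np.percentile(H[:,2],95))
    r=cv2.minAreaRect(Q[Q[:,2]>60][:,:2].astype(np.float32)); print(r)
h=cv2.cvtColor(im,cv2.COLOR_BGR2HSV); m=(h[...,0]<15)&(h[...,1]>130)&(h[...,2]>60)&(P[...,2]>75)&(P[...,2]<130)&(P[...,1]<200)&(P[...,1]>-90)&(P[...,0]>400)&(P[...,0]<750)
n,l,st,ce=cv2.connectedComponentsWithStats(m.astype(np.uint8))
for i in range(1,n):
    if st[i,4]>60:
        Q=P[l==i]; print('lump',ce[i].round(),st[i,4],np.median(Q,0).round(),cv2.minAreaRect(Q[Q[:,2]>np.median(Q[:,2])-6][:,:2].astype(np.float32)))
E
```

```text
z / b-chan map, rows=image rows 244..288, cols 244..300
244 528  124  132  129  134  119  106   91   78   70   55    7    6   23   24    7    8    7    8   10 | 5 2 4 7 2 5 4 5 7 4 3 4 8 9 4 8 6 6 6
247 517  131  134  137  128  115  128  127  133 1801  119  114  108   99   90   67   53   44   41   46 | 3 2 3 5 5 5 6 5 5 5 6 6 5 7 6 3 5 5 5
250 506  123  130  151  161  168  167  160  152  142  130  118  103   97   89   76    5    7    3    4 | 4 4 6 10 10 6 7 6 5 6 5 6 6 7 8 2 4 2 4
253 497  126  139  152  159  169  163  151  145  133  125  112   97   78   88   78   -5    5   13    9 | 5 4 6 7 10 6 8 7 7 6 6 6 7 6 7 3 4 2 6
256 488  123  132  158  157  168  157  150  142  124  118  116  106   94   83   67   14    5   -1    4 | 3 4 5 6 12 7 7 7 6 7 6 6 6 6 6 4 3 5 6
259 480  137  129  154  158  157  158  149 1801  130  122  103  101   93   76   61   51   48   59   57 | 5 6 5 5 11 6 6 7 7 8 6 7 8 6 5 1 2 -1 3
262 472  124  133  142  159  166  158  138  134   70   59    2    8    3    4    2    7   11   10   -2 | 3 4 5 6 11 8 5 6 4 6 4 3 2 2 2 4 5 4 5
265 466  126  125  137  131  118  10
[... 1206 characters left out ...]
   9 | 5 4 2 3 4 5 5 5 4 4 4 3 5 4 3 3 3 4 4
top rim 545 [ 413. -306.  113.] [-0.709 -0.705 -0.007] -109.0 103.0 125.69025200091009
((424.2379455566406, -312.77642822265625), (212.51739501953125, 110.12384033203125), 43.5600700378418)
scene rim 462 [ 426. -297.  110.] [ 0.715  0.699 -0.001] -122.0 98.0 122.7123858174657
((423.6884765625, -310.71337890625), (221.53538513183594, 106.33075714111328), 44.06243896484375)
lump [284. 199.] 251 [661.  87. 104.] ((661.6571044921875, 85.55562591552734), (43.114288330078125, 50.558204650878906), 85.68003845214844)
lump [314. 218.] 337 [606.  -4.  93.] ((609.4866943359375, -2.936687469482422), (51.148799896240234, 56.5422477722168), 0.22629311680793762)
```

```bash
cat >> h.py <<'E'
def stick(Q,iters=200,tol=6):
    """plane fit of the top face (RANSAC) -> face rectangle; returns centre of top face, axis (pointing up), normal"""
    rng=np.random.default_rng(0);best=None
    for _ in range(iters):
        a,b,c=Q[rng.choice(len(Q),3,False)]; n=np.cross(b-a,c-a); l=np.linalg.norm(n)
        if l<200: continue
        n/=l; k=np.abs((Q-a)@n)<tol
        if best is None or k.sum()>best.sum(): best=k
    F=Q[best]; c=F.mean(0); n=np.linalg.svd(F-c,full_matrices=False)[2][2]; n*=np.sign(n[2])
    e1=np.cross([1,0,0],n); e1/=np.linalg.norm(e1); e2=np.cross(n,e1)
    q=np.stack([(F-c)@e1,(F-c)@e2],1).astype(np.float32); (m,(w,h),ang)=cv2.minAreaRect(q)
    a=np.radians(ang); ax=np.array([np.cos(a),np.sin(a)]) if w>h else np.array([-np.sin(a),np.cos(a)])
    A=e1*ax[0]+e2*ax[1]; A*=np.sign(A[2]) if abs(A[2])>.1 else 1
    return c+e1*m[0]+e2*m[1],A,n,sorted((w,h)),len(F)
E
python3 - <<'E'
from h import *
P=cloud('top',np.load('t3.npy')); im=cv2.imread('pics/t3.png')
for nm,r0,r1 in(('A',245,265),('B',265,285)):
    Q=P[r0:r1,244:292].reshape(-1,3)
    # keep pts above apron/hinge and above grate: height over apron line
    y=Q[:,1]; ap=np.where(y>165,140,np.where(y<120,62,62+(y-120)*1.75))
    Q=Q[(Q[:,2]>ap+12)&(Q[:,2]<200)]
    c,A,n,wh,k=stick(Q); print(nm,k,len(Q),'topface',c.round(1),'axis',A.round(3),'n',n.round(3),np.round(wh))
    ctr=c-15*n; print(' centre',ctr.round(),'upper end',(ctr+65*A).round(),'lower',(ctr-65*A).round(),'tilt',np.degrees(np.arcsin(A[2])).round(1),'heading',np.degrees(np.arctan2(A[1],A[0])).round(1))
E
```

```text
A 431 544 topface [497.2 118.2 121. ] axis [-0.141  0.629  0.765] n [-0.146 -0.777  0.612] [ 43. 127.]
 centre [499. 130. 112.] upper end [490. 171. 162.] lower [508.  89.  62.] tilt 49.9 heading 102.6
B 463 533 topface [436.6 120.3 123.4] axis [-0.033  0.663  0.748] n [-0.013 -0.749  0.663] [ 40. 134.]
 centre [437. 132. 113.] upper end [435. 175. 162.] lower [439.  88.  65.] tilt 48.4 heading 92.9
```

```bash
python3 - <<'E'
from h import *
Y=np.radians(102.6)
go(500,138,230,Y); go(500,138,124,Y)
E
```

```text
(500, 138, 230) [ 0.0519 -0.3519  0.1036] turn 77.9
(500, 138, 124) [ 0.0518 -0.3518  0.2096] turn 77.9
```

Emit:
carry_out(
  series=[
    [0.052,-0.352,0,77.9,0.55],
    [0.052,-0.352,0,77.9,0.55],
    [0.052,-0.352,0,77.9,0.55],
    [0.052,-0.352,0,77.9,0.55],
    [0.052,-0.352,0,77.9,0.55],
    [0.052,-0.352,0,77.9,0.55],
    [0.052,-0.352,0,77.9,0.55],
    [0.052,-0.352,0.05,77.9,0.55],
    [0.052,-0.352,0.1,77.9,0.55],
    [0.052,-0.352,0.104,77.9,0.55],
    [0.052,-0.352,0.104,77.9,0.55],
  ],
)

```text
t: 11.32
eef_pos: [500.1, 137.5, 402.2]
tcp_rot: [3.14, 0.0, 1.789]
ft_force: [0.0, 0.8, -0.6]
opening: 0.547
grip_force: 0.0
```

```bash
python3 - <<'E'
from h import *
s,p,d=shot('wrist'); save('w4.png',p); np.save('w4.npy',d); print(s['eef_pos'],s['tcp_rot'],s['opening'])
E
```

```text
[500.09678799 137.5461714  402.21782863] [3.14010975e+00 4.71580930e-05 1.78901308e+00] 0.5466592904103971
```

View pics/w4.png

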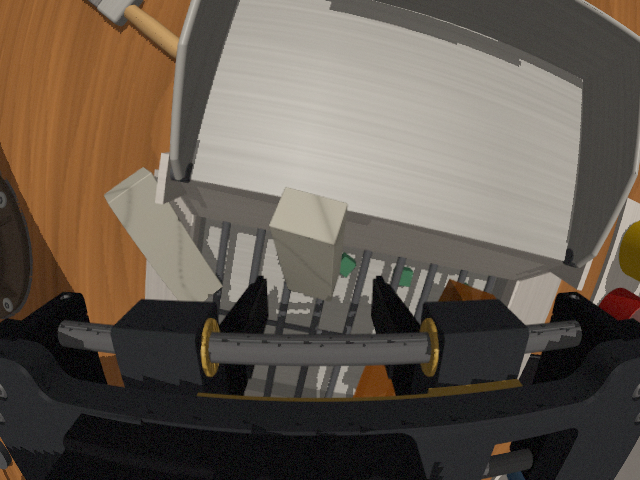

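Stick A at (312,240) sits between the fingers. Stick B has been knocked aside, now at (165,240) over the near skirt. I grip A now.

Emit:
carry_out(
  series=[
    [0,-0.002,0.05,0,0.6],
    [0,-0.002,0.09,0,0.6],
    [0,-0.002,0.107,0,0.6],
    [0,-0.002,0.107,0,0.6],
    [0,-0.002,0.107,0,0],
    [0,-0.002,0.107,0,0],
    [0,-0.002,0.107,0,0],
    [0,-0.002,0.107,0,0],
  ],
)

```text
t: 12.38
eef_pos: [498.0, 137.5, 295.1]
tcp_rot: [3.139, 0.0, 1.79]
ft_force: [-1.5, -1.1, 7.8]
opening: 0.471
grip_force: 29.8
```

Emit:
carry_out(
  series=[
    [0,0,-0.02,0,0],
    [0,0,-0.06,0,0],
    [0,0,-0.1,0,0],
    [0,0,-0.14,0,0],
    [0,0,-0.14,0,0],
    [0,0,-0.14,0,0],
  ],
)

```text
t: 13.12
eef_pos: [497.5, 137.5, 432.7]
tcp_rot: [-3.14, -0.0, 1.79]
ft_force: [-0.3, -0.1, -4.0]
opening: 0.468
grip_force: 29.8
```

```bash
python3 - <<'E'
from h import *
s,p,d=shot('scene'); t,_=tool(s); g=t-[0,0,171]; print(g.round(),s['opening'],s['grip_force'])
save('s5.png',p); C=cloud('scene',d)
s2,p2,d2=shot('top'); save('t5.png',p2); np.save('t5.npy',d2)
h=cv2.cvtColor(p,cv2.COLOR_RGB2HSV)
m=(h[...,2]>90)&(h[...,1]<70)&(np.linalg.norm(C-g,axis=2)<95)&(C[...,2]>130)
n,l,st,ce=cv2.connectedComponentsWithStats(m.astype(np.uint8)); k=1+st[1:,4].argmax(); Q=C[l==k]
print(st[k],Q.min(0).round(),Q.max(0).round())
c,A,nn,wh,kk=stick(Q); print(kk,len(Q),c.round(),A.round(3),nn.round(3),np.round(wh))
a=p[100:300,220:420]; b=p2[240:320,240:340]
o=np.zeros((400,800,3),np.uint8); o[:,:400]=cv2.resize(a,(400,400)); o[:320,400:]=cv2.resize(p2[230:310,230:330],(400,320)); save('c5.png',o)
E
```

```text
[497. 137. 262.] 0.468157841977553 29.751031449995935
[352 210  27  27 316] [516.  81. 191.] [530. 144. 261.]
316 316 [523. 114. 225.] [-0.116  0.657  0.745] [0.993 0.083 0.082] [29. 72.]
```

View pics/c5.png

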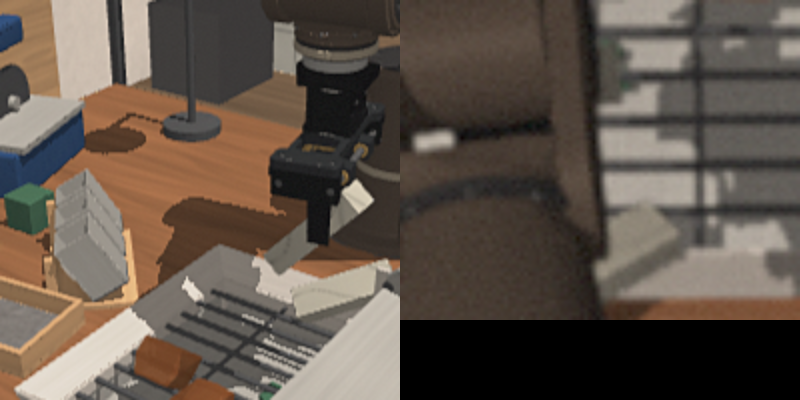

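```bash
python3 - <<'E'
from h import *
P=cloud('top',np.load('t3.npy')).reshape(-1,3); S=cloud('scene',np.load('s3.npy')).reshape(-1,3)
for hd in (44,):
    u=np.array([np.cos(np.radians(hd)),np.sin(np.radians(hd))]); L=np.array([u[1],-u[0]]); o=np.array([420,-312])
    for nm,Q in(('top',P),('scene',S)):
        q=Q[:,:2]-o; t=q@u; s=q@L; k=(abs(t)<125)&(abs(s)<90)
        print(nm)
        for lo in range(-65,75,8):
            b=k&(s>=lo)&(s<lo+8)
            print(lo+4,' '.join('%4d'%(np.median(Q[b&(t>=a)&(t<a+12),2]) if (b&(t>=a)&(t<a+12)).sum()>1 else -99) for a in range(-120,120,12)))
        b=k&(Q[:,2]>112)&(Q[:,2]<135); f=np.polyfit(t[b],s[b],1); print('rim slope',f, t[b].min(),t[b].max(), np.percentile(s[b],[5,50,95]))
E
```

```text
top
-61    2    9    9   10    8   13   11    9    8   11   10    7   10    7   10   10   10   15   11    1
-53    0   45   44   44   46   44   13   27   49   44   51   48   43    7   45   51   50   46   50    5
-45    0   62   63   65   62   63   13   56   60   62   65   64   54    7   63   63   61   63   62    3
-37    0   74   76   75   76   77   39   77   78   78   75   76   67    7   78   78   75   73   75    3
-29    0   87   90   88   93   87   53   89   92   89   91   90   74    8   93   89   90   89   89    1
-21  -99  102  105  101  106  102   67  108  105  103  108  105   93    8  101  105  103  105  107    8
-13  -99  117  118  117  119  116   73  121  120  119  119  118  108   14  118  117  118  119  119   13
-5  -99  118  122  123  121  119   71  115  122  119  121  120   71    8  123  120  123  123  124    8
3  -99   90   36   34   37  -99   69   95   39   38   39   40   63    9   84   42   38   39   40    6
11  -99   76   47   48   46   45   68   99   45   46   46   47   52    6   56   44   46   47   49    5
19  -99   69   59   59   59   63   63   94   58   55   58   
[... 2177 characters left out ...]
5   91   89   92    8   50   10    9   89   92   93   91   94
43  -99  -99   57   66  -99  -99  -99    6    6    7    6    7  -99    8    5  -99  -99   65   45  -99
51  -99  -99   48   45    6    6    8  -99  -99  -99  -99  -99  -99  -99  -99  -99  -99   66   51   34
59    1   -1    0    0    0   -1  -99  -99  -99  -99  -99  -99  -99  -99  -99  -99  -99  -99   47   23
67   -1    0    0   -1    0    0   -1   -1    0   -1   -2   -1   -1    0  -99  -99  -99  -99   22   24
75    0    0    0    0    0    0   -2   -2    0    0   -1    0    0  -99  -99  -99  -99  -99   26    7
rim slope [ 1.63451065e-03 -1.05650815e+01] -107.22587905672569 112.96749571167577 [-18.73064723 -12.19628249   1.92469605]
```

```bash
cat >> h.py <<'E'
u=np.array([.719,.695,0]);L=np.array([.695,-.719,0]);Z=np.array([0,0,1.]);MC=np.array([431.5,-322.4,109])
def pocket(t,d,back=51,down=60,e=-5):
    """grasp point for pocket at t along the row, lower end at depth d"""
    return MC+t*u+e*(.866*L-.5*Z)-d*(.5*L+.866*Z)+back*L+down*Z
E
python3 - <<'E'
from h import *
Y=np.radians(-46)
p,M=tool(); cur=env.state()['tcp_rot'][2]
for d in(-60,-15,45):
    g=pocket(76,d); print(d,g.round(), ((M.T@(g+[0,0,171]-p))/1000).round(3), -np.degrees(Y-cur))
E
```

```text
-60 [ 539. -325.  223.] [-0.46  -0.06   0.038] 148.53506884861423
-15 [ 524. -309.  184.] [-0.441 -0.071  0.077] 148.53506884861423
45 [ 503. -287.  133.] [-0.415 -0.087  0.129] 148.53506884861423
```

Emit:
carry_out(
  series=[
    [-0.46,-0.06,0,148.5,0],
    [-0.46,-0.06,0,148.5,0],
    [-0.46,-0.06,0,148.5,0],
    [-0.46,-0.06,0,148.5,0],
    [-0.46,-0.06,0,148.5,0],
    [-0.46,-0.06,0,148.5,0],
    [-0.46,-0.06,0,148.5,0],
    [-0.46,-0.06,0,148.5,0],
    [-0.46,-0.06,0,148.5,0],
    [-0.46,-0.06,0,148.5,0],
    [-0.46,-0.06,0,148.5,0],
    [-0.46,-0.06,0,148.5,0],
    [-0.46,-0.06,0,148.5,0],
    [-0.46,-0.06,0,148.5,0],
    [-0.46,-0.06,0.02,148.5,0],
    [-0.46,-0.06,0.038,148.5,0],
    [-0.46,-0.06,0.038,148.5,0],
    [-0.46,-0.06,0.038,148.5,0],
  ],
)

```text
t: 15.48
eef_pos: [539.3, -324.7, 395.6]
tcp_rot: [-3.142, 0.0, -0.802]
ft_force: [0.2, -0.2, -4.3]
opening: 0.469
grip_force: 29.7
```

```bash
python3 - <<'E'
from h import *
s,p,d=shot('scene'); t,_=tool(s); g=t-[0,0,171]; print(g.round(),s['tcp_rot'],s['opening'],s['grip_force'])
save('s6.png',p); C=cloud('scene',d)
h=cv2.cvtColor(p,cv2.COLOR_RGB2HSV)
m=(h[...,2]>90)&(h[...,1]<70)&(np.linalg.norm(C-g,axis=2)<115)&(C[...,2]>130)
n,l,st,ce=cv2.connectedComponentsWithStats(m.astype(np.uint8)); k=1+st[1:,4].argmax(); Q=C[l==k]-g
q=np.stack([Q@L,Q@u,Q[:,2]],1)
print(st[k],'L,u,z rel grasp: min',np.percentile(q,2,0).round(),'max',np.percentile(q,98,0).round())
for lo in range(-80,60,10):
    b=(q[:,2]>=lo)&(q[:,2]<lo+10)
    if b.sum()>4: print(lo+5,b.sum(),np.percentile(q[b],[3,97],axis=0).round().tolist())
save('c6.png',cv2.resize(p[130:290,190:390],(600,480)))
E
```

```text
[ 539. -325.  225.] [-3.14156859e+00  3.56776157e-04 -8.02285094e-01] 0.4688381695694808 29.728503981605172
[222 175  27  33 425] L,u,z rel grasp: min [-62. -15. -68.] max [-7. 28.  3.]
-65 27 [[-54.0, 18.0, -69.0], [-31.0, 25.0, -60.0]]
-55 56 [[-65.0, -2.0, -59.0], [-24.0, 27.0, -50.0]]
-45 81 [[-62.0, -9.0, -49.0], [-16.0, 27.0, -40.0]]
-35 79 [[-53.0, -14.0, -40.0], [-6.0, 27.0, -30.0]]
-25 73 [[-43.0, -13.0, -30.0], [-4.0, 27.0, -21.0]]
-15 53 [[-35.0, -14.0, -20.0], [-15.0, 27.0, -11.0]]
-5 35 [[-27.0, -15.0, -9.0], [-15.0, 26.0, -1.0]]
5 17 [[-20.0, -17.0, 0.0], [-13.0, 4.0, 8.0]]
```

View pics/c6.png

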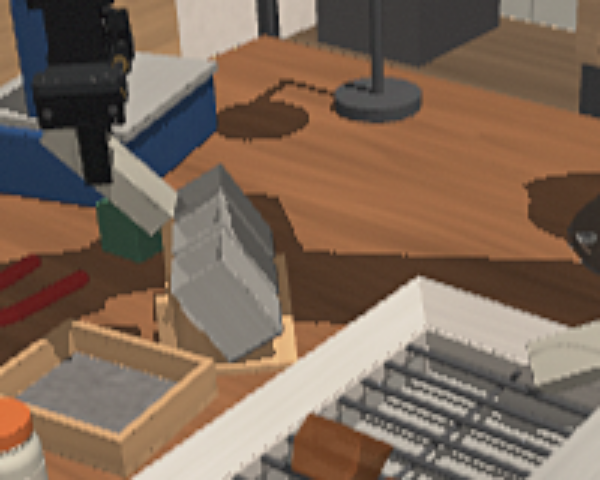

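```bash
cat >> h.py <<'E'
def wcloud(s,d):
    cal=env.get_calibration('wrist');K=cal['intrinsics'];T=cal['T_tool_cam']
    v,uu=np.mgrid[0:480,0:640]; x=uu-K[0,2];y=v-K[1,2];r=np.hypot(x,y)+1e-9;th=r/K[0,0]
    ray=np.stack([np.tan(th)*x/r,-np.tan(th)*y/r,-np.ones_like(r)],-1)*d[...,None]
    p,M=tool(s); return (ray@T[:3,:3].T+T[:3,3])@M.T+p
E
python3 - <<'E'
from h import *
s,p,d=shot('wrist'); np.save('w6.npy',d); save('w6.png',p)
Q=wcloud(s,d); Q=Q[d>0]; o=np.array([420,-312]);q=Q[:,:2]-o; t=q@u[:2]; ss=q@L[:2]; k=(abs(t)<125)&(abs(ss)<95)
for lo in range(-65,100,6):
    b=k&(ss>=lo)&(ss<lo+6)
    print(lo+3,' '.join('%4d'%(np.median(Q[b&(t>=a)&(t<a+6),2]) if (b&(t>=a)&(t<a+6)).sum()>2 else -99) for a in range(24,120,6)))
E
```

```text
-62  -99  -99  -99  -99  -99  -99  -99  -99  -99  -99  -99  -99  -99  -99  -99  -99
-56  -99  -99  -99  -99  -99  -99  -99  -99  -99  -99  -99  -99  -99  -99  -99  -99
-50  -99  -99  -99  -99  -99  -99  -99  -99  -99  -99  -99  -99  -99  -99  -99  -99
-44  -99  -99  -99  -99  -99  -99  -99  -99  -99  -99  -99  -99  -99  -99  -99  -99
-38   81  -99  -99  -99  -99  -99  -99  -99  -99  -99  -99  -99  -99  -99  -99  -99
-32  -99  -99  -99  -99  -99  -99  -99  -99  -99  -99  -99  -99  -99  -99  -99  -99
-26   99  -99  -99  -99  -99  -99  -99  -99  -99  -99  -99  -99  -99  -99  -99  -99
-20  105  -99  -99  -99  103  -99  103  104  103  103  103  103  104  -99  -99  -99
-14  113  -99  -99  -99  113  113  113  113  112  112  112  113  113  114  -99  -99
-8  -99  -99  -99  123  123  123  124  123  123  124  124  124  124  123  -99  -99
-2  -99  -99  -99  -99  -99  -99  -99  -99  -99  -99  -99  -99  -99  -99  -99  -99
4  -99  -99  -99  -99  -99  -99  -99  -99  -99  -99  -99  -99  -99  -99  -99  -99
10  -99  -99  -99  -99  -99  -99  -99  -99  -99  -99  -99  -99  -99  -99  -99  -99
16  -99  -99 
[... 532 characters left out ...]
  -99  -99  -99  -99  -99  -99  -99
58  -99  -99  -99  -99  -99  -99  -99  -99  -99  -99  -99  -99  -99  -99  -99  -99
64  301  -99  -99  -99  -99  -99  -99  -99  -99  -99  -99  -99  -99  -99  -99  -99
70  300    0    0    0    0  -99  -99  -99  -99  -99  -99  -99  -99  -99  -99  -99
76    0  307  308  307    0    0    0    0    0    0    0  -99  -99  -99  -99  -99
82    0  308  308  308  262    1    0    0    0    0    0  -99  262    9    9    8
88    0  308  308  307  268    1    0    0    0    1   41  234  265    9    9    9
94    0    0    0    0  277    1    0    0  244  244  241  239  273    8    9    9
100  -99  -99  -99  -99  -99  -99  -99  -99  -99  -99  -99  -99  -99  -99  -99  -99
```

View pics/w6.png

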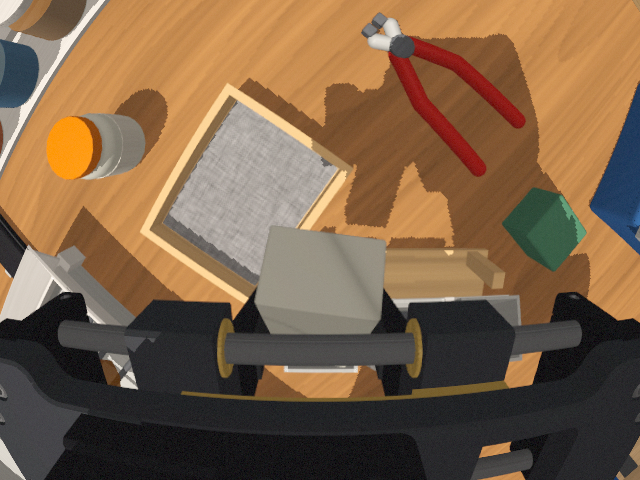

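The wrist depth is clean: the near rim gives the pocket mouth 3 mm further along the lean, and the row position agrees. Update and insert.

```bash
echo 'MC=MC+3*L' >> h.py; python3 - <<'E'
from h import *
p,M=tool()
for d in(-60,-15,0,15,30,48):
    g=pocket(76,d); print(d,g.round(), ((M.T@(g+[0,0,171]-p))/1000).round(3))
E
```

```text
-60 [ 542. -327.  223.] [ 0.003 -0.     0.002]
-15 [ 526. -311.  184.] [-0.019 -0.     0.041]
0 [ 521. -305.  172.] [-0.027 -0.     0.054]
15 [ 515. -300.  159.] [-0.034 -0.     0.067]
30 [ 510. -295.  146.] [-0.042 -0.     0.08 ]
48 [ 504. -288.  130.] [-0.051 -0.     0.095]
```

Emit:
carry_out(
  series=[
    [0.003,0,0.002,0,0],
    [-0.008,0,0.022,0,0],
    [-0.019,0,0.041,0,0],
    [-0.023,0,0.047,0,0],
    [-0.027,0,0.054,0,0],
    [-0.031,0,0.06,0,0],
    [-0.034,0,0.067,0,0],
    [-0.034,0,0.067,0,0],
  ],
)

```text
t: 16.58
eef_pos: [515.4, -300.0, 328.3]
tcp_rot: [3.142, 0.001, -0.802]
ft_force: [-0.5, 0.9, -3.9]
opening: 0.468
grip_force: 29.7
```

No contact at 15 mm depth, so on to about 48 mm.

Emit:
carry_out(
  series=[
    [-0.004,0,0.0065,0,0],
    [-0.008,0,0.013,0,0],
    [-0.012,0,0.02,0,0],
    [-0.017,0,0.028,0,0],
    [-0.017,0,0.028,0,0],
  ],
)

```text
t: 17.2
eef_pos: [503.4, -287.6, 300.0]
tcp_rot: [3.141, 0.002, -0.802]
ft_force: [0.1, 0.0, -4.1]
opening: 0.47
grip_force: 29.7
```

Emit:
carry_out(
  series=[
    [0,0,0,0,0.65],
    [0,0,0,0,0.7],
    [0,0,0,0,0.7],
    [0,0,0,0,0.7],
    [0,0,-0.03,0,0.75],
    [0,0,-0.08,0,0.8],
    [-0.03,0,-0.13,0,1],
    [-0.03,0,-0.13,0,1],
  ],
)

```text
t: 18.2
eef_pos: [482.1, -265.4, 434.4]
tcp_rot: [-3.14, -0.006, -0.802]
ft_force: [0.7, -0.4, -0.2]
opening: 0.953
grip_force: 0.0
```

```bash
python3 - <<'E'
from h import *
s,p,d=shot('wrist'); Q=wcloud(s,d); save('w7.png',p); np.save('w7.npy',d)
print(s['t'],s['eef_pos'])
o=np.array([420,-312]);q=Q[...,:2]-o; t=q@u[:2]; ss=q@L[:2]; k=(d>0)&(abs(t)<125)&(abs(ss)<105)&(Q[...,2]<200)
for lo in range(-65,105,8):
    b=k&(ss>=lo)&(ss<lo+8)
    print(lo+4,' '.join('%4d'%(np.median(Q[b&(t>=a)&(t<a+8)][:,2]) if (b&(t>=a)&(t<a+8)).sum()>2 else -99) for a in range(-120,120,8)))
# stick B in the top camera
s,p,d=shot('top'); P=cloud('top',d); np.save('t7.npy',d); save('t7.png',p)
for r in range(240,300,3): print(r,int(P[r,270,0]),' '.join('%4d'%P[r,c,2] for c in range(246,310,3)))
E
```

```text
18.2 [ 482.10588487 -265.40601024  434.42514279]
-61  -99  -99   41   41   41   42   41   41   40   41  -99  -99   41   41   40   40   40  -99    9    8  -99  -99  -99   45   44   45   45   45  -99    0
-53  -99   54   54   54   53   54   54   54   53   46  -99  -99   53   58   53   53   53   53   34    8   53   53   53   52   53   53   53   52   50    0
-45  -99   71   69   67   71   66   66   70   69   58  -99   70   64   66   66   70   67   68   42    8   69   67   68   67   66   66   66   69   66    0
-37  -99   82   31   30   83   82   82   83   82   74  -99   33   29   30   30   30   76   81   52    9   80   30   31   31   31   31   53   74   80    0
-29  -99   41   39   26   97   97   97   97   96   87  -99   45   26   26   26   26   92   96   59    8   91   28   90   90   90   90   90   51   91    0
-21  -99   63   55   21  107  110  110  111  110   95  -99   59   22   21   21   21  105  110   74    8  109   55  104   60   61   60   60   72  109    0
-13  -99   90   72  119  123  123  123  123  123  101  -99   77   18   18   18   18  122  123   87    8  123   93  122  122  12
[... 3981 characters left out ...]
  137  131  136  122  108  100   84   71   60   47   49   54   46   44   64   72   51   37   50   46   43   50
285 408  132  133  129  120  114  100   76   76   61    1   11    8   70   72   82   77   82    4    0    8    5   13
288 399  172  151  141  117  112   96   79   68   62   11   84   87   87   88   82   82   77   85    0    8   12    8
291 390   36  156  148  153  144   95   83   72   64   88   89   93   95   83   92  103   90   86    1   10    1    2
294 381   48   -3    2    4   53   47   58   98   96  102   94   97  102  104  100   94   80   64   52   60   59   57
297 372    1   -2    1    8   60  113  105  103  113  107  106  105  106   98   90   83   67   64   67   66   68   69
```

Stick A is seated: its end shows at z 127–139, as expected. Next I look at the lumps from close.

```bash
python3 - <<'E'
from h import *
go(540,40,290,0.)
E
```

```text
(540, 40, 290) [-0.1802 -0.2541 -0.0303] turn -46.0
```

Emit:
carry_out(
  series=[
    [-0.18,-0.254,-0.03,-46,1],
    [-0.18,-0.254,-0.03,-46,1],
    [-0.18,-0.254,-0.03,-46,1],
    [-0.18,-0.254,-0.03,-46,1],
    [-0.18,-0.254,-0.03,-46,1],
    [-0.18,-0.254,-0.03,-46,1],
    [-0.18,-0.254,-0.03,-46,1],
    [-0.18,-0.254,-0.03,-46,1],
  ],
)

```text
t: 19.3
eef_pos: [540.5, 38.3, 459.9]
tcp_rot: [-3.142, 0.001, -0.001]
ft_force: [-0.7, -0.2, 0.1]
opening: 1.002
grip_force: 0.0
```

```bash
python3 - <<'E'
from h import *
s,p,d=shot('wrist'); Q=wcloud(s,d); save('w8.png',p); np.save('w8.npy',d); print(s['t'],s['eef_pos'],s['tcp_rot'])
h=cv2.cvtColor(p,cv2.COLOR_RGB2HSV)
base=(d>0)&(Q[...,0]>390)&(Q[...,0]<740)&(Q[...,1]>-100)&(Q[...,1]<180)
m=base&(h[...,0]<16)&(h[...,1]>130)&(Q[...,2]>58)&(Q[...,2]<140)
n,l,st,ce=cv2.connectedComponentsWithStats(m.astype(np.uint8))
for i in range(1,n):
    if st[i,4]<150: continue
    q=Q[l==i]; zt=np.percentile(q[:,2],90); top=q[q[:,2]>zt-6]
    print('lump',ce[i].round(),st[i,4],'z',np.percentile(q[:,2],[5,50,95]).round(),'all',q.min(0).round(),q.max(0).round(),cv2.minAreaRect(top[:,:2].astype(np.float32)))
m=(d>0)&(h[...,0]>60)&(h[...,0]<95)&(h[...,1]>90)&(Q[...,0]>350)&(Q[...,0]<760)&(Q[...,1]>-120)&(Q[...,1]<200)
n,l,st,ce=cv2.connectedComponentsWithStats(m.astype(np.uint8))
for i in range(1,n):
    if st[i,4]>20: print('green',ce[i].round(),st[i,4],np.median(Q[l==i],0).round(),Q[l==i][:,2].max())
E
```

```text
19.3 [540.50239606  38.31131583 459.94372604] [-3.14158087e+00  1.30659302e-03 -1.42704374e-03]
lump [265.  95.] 3156 z [ 87. 105. 107.] all [631.  61.  59.] [690. 115. 109.] ((660.179443359375, 87.63398742675781), (46.30820083618164, 57.41176986694336), 80.27787017822266)
lump [362. 152.] 3917 z [ 76.  92. 105.] all [573. -32.  71.] [639.  27. 108.] ((609.14404296875, -3.03033447265625), (55.356048583984375, 22.880081176757812), 89.73033905029297)
green [269. 156.] 208 [601.  94.  23.] 25.146173918048362
green [273. 218.] 289 [530.  91.  24.] 26.886816935933723
```

View pics/w8.png

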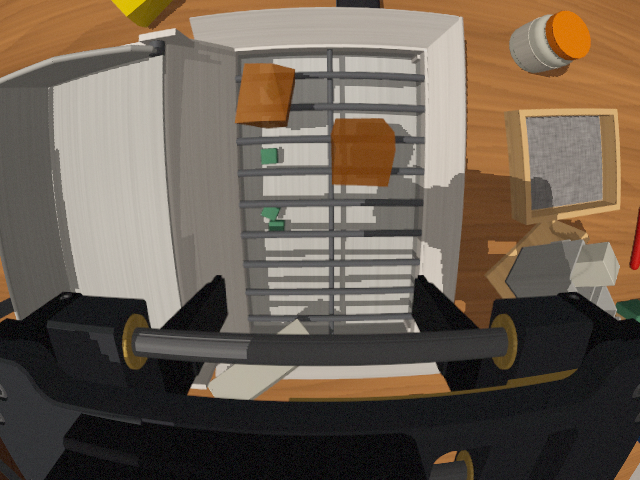

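Two lumps on the grate at (265,95) and (362,152). Chips show in the tray below at (269,156) and (273,218), z≈24. Stick B lies across the near skirt at (265,365). I take lump 1 first.

```bash
python3 - <<'E'
from h import *
go(660,88,190,np.radians(-10)); go(660,88,86,np.radians(-10))
E
```

```text
(660, 88, 190) [ 0.1195 -0.0499  0.0991] turn 9.9
(660, 88, 86) [ 0.1196 -0.0499  0.2031] turn 9.9
```

Emit:
carry_out(
  series=[
    [0.12,-0.05,0.0,10,0.68],
    [0.12,-0.05,0.05,10,0.68],
    [0.12,-0.05,0.099,10,0.68],
    [0.12,-0.05,0.15,10,0.68],
    [0.12,-0.05,0.185,10,0.68],
    [0.12,-0.05,0.203,10,0.68],
    [0.12,-0.05,0.203,10,0.68],
    [0.12,-0.05,0.203,10,0],
    [0.12,-0.05,0.203,10,0],
    [0.12,-0.05,0.203,10,0],
    [0.12,-0.05,0.203,10,0],
  ],
)

```text
t: 20.72
eef_pos: [660.5, 89.7, 259.0]
tcp_rot: [-3.141, -0.002, -0.174]
ft_force: [-1.2, -1.0, 6.4]
opening: 0.486
grip_force: 29.8
```

```bash
python3 - <<'E'
from h import *
p,M=tool(); cur=env.state()['tcp_rot'][2]
for z in(160,45): print(((M.T@(np.array([607,-250,z+171.])-p))/1000).round(3),-np.degrees(np.radians(98.8)-cur))
E
```

```text
[ 0.006  0.344 -0.072] -108.7583934509765
[0.006 0.344 0.043] -108.7583934509765
```

Emit:
carry_out(
  series=[
    [0,0,-0.05,0,0],
    [0,0,-0.1,0,0],
    [0.006,0.344,-0.1,-108.8,0],
    [0.006,0.344,-0.1,-108.8,0],
    [0.006,0.344,-0.1,-108.8,0],
    [0.006,0.344,-0.1,-108.8,0],
    [0.006,0.344,-0.1,-108.8,0],
    [0.006,0.344,-0.1,-108.8,0],
    [0.006,0.344,-0.1,-108.8,0],
    [0.006,0.344,-0.1,-108.8,0],
    [0.006,0.344,-0.1,-108.8,0],
    [0.006,0.344,-0.1,-108.8,0],
    [0.006,0.344,-0.1,-108.8,0],
    [0.006,0.344,-0.05,-108.8,0],
    [0.006,0.344,0.0,-108.8,0],
    [0.006,0.344,0.02,-108.8,0],
    [0.006,0.344,0.035,-108.8,0],
    [0.006,0.344,0.043,-108.8,0],
    [0.006,0.344,0.043,-108.8,0],
  ],
)

```text
t: 23.1
eef_pos: [608.0, -250.4, 217.1]
tcp_rot: [3.137, 0.004, 1.726]
ft_force: [6.6, -1.8, 4.4]
opening: 0.487
grip_force: 29.8
```

Emit:
carry_out(
  series=[
    [0,0,0,0,0.6],
    [0,0,0,0,0.65],
    [0,0,0,0,0.7],
    [0,0,-0.06,0,0.7],
    [0,0,-0.12,0,0.9],
    [0,0,-0.15,0,0.9],
  ],
)

```text
t: 23.85
eef_pos: [606.6, -250.1, 370.0]
tcp_rot: [3.136, 0.004, 1.725]
ft_force: [-1.0, 0.3, -0.6]
opening: 0.853
grip_force: 0.0
```

```bash
python3 - <<'E'
from h import *
p,M=tool(); cur=env.state()['tcp_rot'][2]; print(p,env.state()['ft_force'])
for z in(200,76): print(((M.T@(np.array([606,-3,z+171.])-p))/1000).round(3),np.degrees(cur))
s,q,d=shot('top'); P=cloud('top',d); h=cv2.cvtColor(q,cv2.COLOR_RGB2HSV)
m=(h[...,0]<15)&(h[...,1]>130)&(P[...,2]>75)&(P[...,2]<130)&(P[...,1]<200)&(P[...,1]>-90)&(P[...,0]>400)&(P[...,0]<750)
n,l,st,ce=cv2.connectedComponentsWithStats(m.astype(np.uint8))
for i in range(1,n):
    if st[i,4]>60: print(ce[i],np.median(P[l==i],0).round(),np.percentile(P[l==i],[5,95],axis=0).round())
E
```

```text
[ 606.6111753  -250.10798148  369.96303092] [-0.95938443  0.2643748  -0.62989267]
[ 0.244  0.037 -0.002] 98.83192968151742
[0.245 0.037 0.122] 98.83192968151742
[313.51928783 218.38278932] [606.  -4.  93.] [[582. -28.  79.]
 [632.  22. 108.]]
```

Emit:
carry_out(
  series=[
    [0.244,0.037,-0.002,98.8,0.95],
    [0.244,0.037,-0.002,98.8,0.95],
    [0.244,0.037,-0.002,98.8,0.95],
    [0.244,0.037,-0.002,98.8,0.95],
    [0.244,0.037,-0.002,98.8,0.95],
    [0.244,0.037,-0.002,98.8,0.95],
    [0.244,0.037,-0.002,98.8,0.95],
    [0.244,0.037,-0.002,98.8,0.95],
    [0.244,0.037,-0.002,98.8,0.95],
    [0.244,0.037,-0.002,98.8,0.95],
    [0.244,0.037,0.05,98.8,0.95],
    [0.244,0.037,0.1,98.8,0.95],
    [0.244,0.037,0.122,98.8,0.95],
    [0.244,0.037,0.122,98.8,0.95],
    [0.244,0.037,0.122,98.8,0],
    [0.244,0.037,0.122,98.8,0],
    [0.244,0.037,0.122,98.8,0],
    [0.244,0.037,0.122,98.8,0],
    [0.244,0.037,0.122,98.8,0],
    [0.244,0.037,0.122,98.8,0],
  ],
)

```text
t: 26.4
eef_pos: [605.9, -3.3, 243.4]
tcp_rot: [-3.142, -0.001, 0.001]
ft_force: [-0.9, 0.1, 6.5]
opening: 0.624
grip_force: 29.9
```

```bash
python3 - <<'E'
from h import *
p,M=tool(); cur=env.state()['tcp_rot'][2]; print(np.degrees(cur))
for z in(160,42): print(((M.T@(np.array([619,-326,z+171.])-p))/1000).round(3))
E
```

```text
0.03466890986262176
[ 0.013  0.323 -0.088]
[0.013 0.323 0.03 ]
```

Emit:
carry_out(
  series=[
    [0,0,-0.05,0,0],
    [0,0,-0.1,0,0],
    [0.025,0.321,-0.1,-115,0],
    [0.025,0.321,-0.1,-115,0],
    [0.025,0.321,-0.1,-115,0],
    [0.025,0.321,-0.1,-115,0],
    [0.025,0.321,-0.1,-115,0],
    [0.025,0.321,-0.1,-115,0],
    [0.025,0.321,-0.1,-115,0],
    [0.025,0.321,-0.1,-115,0],
    [0.025,0.321,-0.1,-115,0],
    [0.025,0.321,-0.1,-115,0],
    [0.025,0.321,-0.1,-115,0],
    [0.025,0.321,-0.1,-115,0],
    [0.025,0.321,-0.05,-115,0],
    [0.025,0.321,0.0,-115,0],
    [0.025,0.321,0.02,-115,0],
    [0.025,0.321,0.034,-115,0],
    [0.025,0.321,0.038,-115,0],
    [0.025,0.321,0.038,-115,0],
  ],
)

```text
t: 28.9
eef_pos: [632.2, -324.5, 209.7]
tcp_rot: [3.137, 0.005, 2.006]
ft_force: [-1.5, 4.3, 20.2]
opening: 0.618
grip_force: 29.9
```

Emit:
carry_out(
  series=[
    [0,0,-0.002,0,0.65],
    [0,0,-0.002,0,0.75],
    [0,0,-0.002,0,0.8],
    [0,0,-0.06,0,0.85],
    [0,0,-0.12,0,0.9],
    [-0.05,0,-0.18,0,1],
    [-0.1,0,-0.18,0,1],
    [-0.1,0,-0.18,0,1],
  ],
)

```text
t: 29.9
eef_pos: [673.4, -418.2, 385.0]
tcp_rot: [3.141, 0.002, 2.005]
ft_force: [-0.3, -0.6, -1.4]
opening: 0.997
grip_force: 0.0
```

```bash
python3 - <<'E'
from h import *
print(env.state()['eef_pos'])
for n in('top','scene'):
    s,p,d=shot(n); P=cloud(n,d); np.save(n[0]+'9.npy',d); save(n[0]+'9.png',p); h=cv2.cvtColor(p,cv2.COLOR_RGB2HSV)
    m=(h[...,0]<15)&(h[...,1]>150)&(P[...,2]>43)&(P[...,2]<130)&(P[...,1]<-200)&(P[...,1]>-400)&(P[...,0]>520)&(P[...,0]<720)
    k,l,st,ce=cv2.connectedComponentsWithStats(m.astype(np.uint8))
    for i in range(1,k):
        if st[i,4]>60:
            c=np.median(P[l==i],0); q=c[:2]-[613,-288]; a=np.radians(8.8); print(n,ce[i].round(),st[i,4],c.round(),np.percentile(P[l==i],[5,95],axis=0).round().tolist(),'tray xy',(q@[np.cos(a),np.sin(a)]).round(),(q@[-np.sin(a),np.cos(a)]).round())
    m=(h[...,0]>60)&(h[...,0]<95)&(h[...,1]>80)&(P[...,0]>350)&(P[...,0]<760)&(P[...,1]>-120)&(P[...,1]<350)
    k,l,st,ce=cv2.connectedComponentsWithStats(m.astype(np.uint8))
    for i in range(1,k):
        if st[i,4]>5: print(' green',ce[i].round(),st[i,4],np.median(P[l==i],0).round())
go(520,110,290,np.pi)
E
```

```text
[ 673.42191714 -418.18809141  385.0132043 ]
top [404. 217.] 496 [ 615. -279.   57.] [[593.0, -322.0, 48.0], [641.0, -228.0, 66.0]] tray xy 4.0 9.0
 green [282. 223.] 7 [600.  95.  19.]
 green [282. 243.] 6 [538.  94.  25.]
scene [222. 254.] 528 [ 623. -265.   54.] [[596.0, -317.0, 45.0], [649.0, -219.0, 61.0]] tray xy 13.0 21.0
 green [357. 292.] 7 [514.  92.  21.]
 green [352. 298.] 20 [542.  96.  23.]
 green [317. 332.] 46 [681.  96.  21.]
(520, 110, 290) [ 0.5409  0.083  -0.0767] turn -65.0
```

Both lumps lie in the tray and all four chips are at z≈21–25, below the grate. Now stick B.

Emit:
carry_out(
  series=[
    [0.541,0.083,-0.077,-65,1],
    [0.541,0.083,-0.077,-65,1],
    [0.541,0.083,-0.077,-65,1],
    [0.541,0.083,-0.077,-65,1],
    [0.541,0.083,-0.077,-65,1],
    [0.541,0.083,-0.077,-65,1],
    [0.541,0.083,-0.077,-65,1],
    [0.541,0.083,-0.077,-65,1],
    [0.541,0.083,-0.077,-65,1],
    [0.541,0.083,-0.077,-65,1],
    [0.541,0.083,-0.077,-65,1],
    [0.541,0.083,-0.077,-65,1],
  ],
)

```text
t: 31.5
eef_pos: [519.6, 109.5, 461.4]
tcp_rot: [-3.141, -0.001, 3.141]
ft_force: [-0.2, 0.1, 0.5]
opening: 1.0
grip_force: 0.0
```

```bash
python3 - <<'E'
from h import *
s,p,d=shot('wrist'); Q=wcloud(s,d); save('w10.png',p); np.save('w10.npy',d); print(s['eef_pos'],s['tcp_rot'])
h=cv2.cvtColor(p,cv2.COLOR_RGB2LAB)
m=(d>0)&(Q[...,0]>320)&(Q[...,0]<440)&(Q[...,1]>20)&(Q[...,1]<180)&(Q[...,2]>50)&(Q[...,2]<170)
for x in range(336,440,8):
    print(x,' '.join('%4d'%(np.median(Q[b][:,2]) if (b:=m&(abs(Q[...,0]-x)<4)&(abs(Q[...,1]-y)<4)).sum()>1 else -99) for y in range(30,180,8)))
q=Q[m&(Q[...,2]>np.where(Q[...,0]<384,52+(384-Q[...,0]),52)+9)&(Q[...,1]<150)]
c,A,n,wh,k=stick(q,tol=2.5); print(k,len(q),c.round(1),A.round(3),n.round(3),np.round(wh))
ctr=c-15*n; print(ctr.round(),(ctr+65*A).round(),(ctr-65*A).round())
E
```

```text
[519.62049326 109.4778444  461.35504192] [-3.14149913e+00 -6.46917800e-04  3.14105224e+00]
336  -99  -99  -99  -99  -99  -99  -99  -99  -99   96  101  108  118  128  132  117  104  -99  -99
344  -99  -99  -99  -99  -99  -99  -99  -99   92   99  109  118  127  128  128  126  109   99  -99
352   82   82   81   82   81   81   82   89   98  109  118  121  122  121  121  121  119  108  -99
360   75   75   75   75   75   78   89   98  108  114  115  115  115  115  115  115  113  114  -99
368   67   67   67   69   79   89   98  107  109  108  109  109  108  108  107  105   67   68  -99
376   60   61   69   79   88   98  102  102  102  102  102  102  101  101   62   62   62  -99  -99
384   53   69   78   89   94   96   95   95   95   95   95   94   61   70   84  101  150  150  150
392  -99   82   86   89   88   89   89   89   89   88   89   91   56   70   84   99  116  128  144
400  -99   84   82   83   82   82   82   82   82   83  -99  -99   55   70   84   97  111  126  151
408  -99   50   78   75   76   76   76   77   52   51   51   52   56   70   83   97  111  125  134
416   51   52   52   52   70   69   52   52   52   52   52   52   55   70   83   98  110  124  134
424  -99  -99  -99  -99   64  -99  -99  -99  -99  -99  -99  -99   57   70   82   97  110  124  134
432  -99  -99  -99  -99  -99  -99  -99  -99  -99  -99  -99  -99   56   69   83   96  111  123  134
5559 7790 [393.  116.1  88.6] [-0.48   0.786  0.391] [ 0.627 -0.004  0.779] [ 89. 130.]
[384. 116.  77.] [352. 167. 102.] [415.  65.  51.]
```

View pics/w10.png

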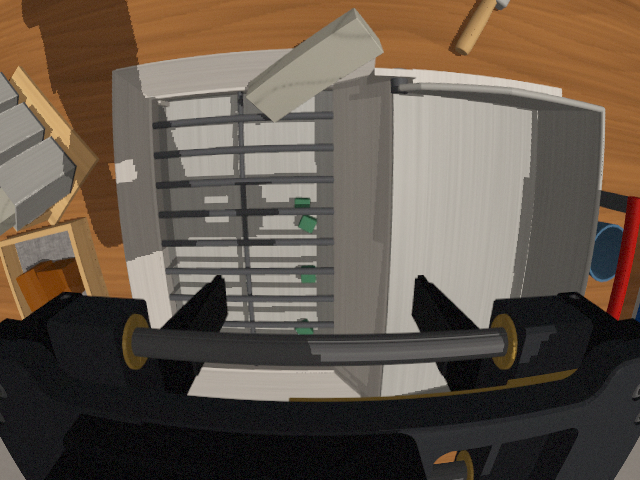

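The view shows stick B lying from the grate (270,105) up over the near skirt (365,25), and four green chips below the grate around (305,200–330). Refitting without the apron points.

```bash
python3 - <<'E'
from h import *
d=np.load('w10.npy'); s=env.state(); Q=wcloud(s,d)
m=(d>0)&(Q[...,0]>310)&(Q[...,0]<440)&(Q[...,1]>40)&(Q[...,1]<190)&(Q[...,2]>56)&(Q[...,2]<170)
m&=~((Q[...,0]>376)&(Q[...,1]>118))
q=Q[m]; q=q[q[:,2]>np.where(q[:,0]<384,52+(384-q[:,0]),52)+9]
c,A,n,wh,k=stick(q,tol=2); print(k,len(q),c.round(1),A.round(3),n.round(3),np.round(wh))
ctr=c-15*n; W=np.cross(n,A)
print('ctr',ctr.round(),'hi end',(ctr+65*A).round(),'lo end',(ctr-65*A).round(),'width dir',W.round(3),'tilt',np.degrees(np.arcsin(A[2])),'heading',np.degrees(np.arctan2(A[1],A[0])))
E
```

```text
5351 6412 [379.1 102.   99.8] [-0.478  0.787  0.39 ] [0.635 0.004 0.772] [ 43. 130.]
ctr [370. 102.  88.] hi end [338. 153. 114.] lo end [401.  51.  63.] width dir [-0.606 -0.617  0.502] tilt 22.936126610438247 heading 121.29733176691317
```

```bash
python3 - <<'E'
from h import *
go(353,130,200,np.radians(121)); print(env.state()['joints'])
E
```

```text
(353, 130, 200) [0.1667 0.0205 0.0905] turn 59.0
[ 8.30715832e-02  3.00346883e-01  1.71058794e+00  2.00002625e-05
  1.13128372e+00 -1.48689638e+00]
```

Emit:
carry_out(
  series=[
    [0.04,0.005,0.0,15,0.75],
    [0.08,0.01,0.0,30,0.75],
    [0.12,0.015,0.03,45,0.75],
    [0.15,0.02,0.06,59,0.75],
    [0.167,0.02,0.09,59,0.75],
    [0.167,0.02,0.09,59,0.75],
    [0.167,0.02,0.09,59,0.75],
    [0.167,0.02,0.09,59,0.75],
  ],
)

```text
t: 32.55
eef_pos: [352.9, 129.9, 371.9]
tcp_rot: [3.141, 0.0, 2.114]
ft_force: [-0.4, -0.4, -0.5]
opening: 0.749
grip_force: 0.0
```

```bash
python3 - <<'E'
from h import *
s=env.state(); print(s['joints'].round(3),np.hypot(*s['eef_pos'][:2]))
E
```

```text
[ 0.177  0.186  2.165  0.     0.79  -0.366] 376.04706894361937
```

```bash
python3 - <<'E'
from h import *
go(367,107,125,np.radians(121.3)); go(367,107,96,np.radians(121.3))
E
```

```text
(367, 107, 125) [-0.0269  0.0002  0.0759] turn -0.2
(367, 107, 96) [-0.0269  0.0002  0.1049] turn -0.2
```

Emit:
carry_out(
  series=[
    [-0.027,0,0.0,0,0.63],
    [-0.027,0,0.03,0,0.63],
    [-0.027,0,0.07,0,0.63],
    [-0.027,0,0.09,0,0.63],
    [-0.027,0,0.1,0,0.63],
    [-0.027,0,0.105,0,0.63],
    [-0.027,0,0.105,0,0.63],
  ],
)

```text
t: 33.42
eef_pos: [366.6, 107.1, 267.0]
tcp_rot: [3.141, 0.0, 2.113]
ft_force: [0.4, -0.0, -0.2]
opening: 0.631
grip_force: 0.0
```

No contact on the way down; close and lift.

Emit:
carry_out(
  series=[
    [0,0,0,0,0],
    [0,0,0,0,0],
    [0,0,0,0,0],
    [0,0,0,0,0],
    [0,0,-0.02,0,0],
    [0,0,-0.05,0,0],
    [0,0,-0.08,0,0],
    [0,0,-0.08,0,0],
  ],
)

```text
t: 34.42
eef_pos: [366.3, 107.1, 347.8]
tcp_rot: [3.139, 0.001, 2.113]
ft_force: [0.8, 0.0, -4.3]
opening: 0.522
grip_force: 30.0
```

```bash
cat >> h.py <<'E'
def held(save_as=None):
    """stick in hand seen by the scene camera, in axes (tool x, tool y, up) from the grasp point"""
    s,p,d=shot('scene'); t,M=tool(s); g=t-[0,0,171]; C=cloud('scene',d)
    if save_as: save(save_as,p)
    h=cv2.cvtColor(p,cv2.COLOR_RGB2HSV)
    m=(d>0)&(h[...,2]>90)&(h[...,1]<70)&(np.linalg.norm(C-g,axis=2)<105)
    n,l,st,ce=cv2.connectedComponentsWithStats(m.astype(np.uint8)); k=1+st[1:,4].argmax(); Q=C[l==k]-g
    q=np.stack([Q@M[:,0],Q@M[:,1],Q[:,2]],1)
    c=np.median(q,0); F=np.linalg.svd(q-q.mean(0),full_matrices=False)[2]
    print(g.round(),s['opening'],'n',len(q),'min',np.percentile(q,2,0).round(),'max',np.percentile(q,98,0).round(),'pc',F.round(2).tolist(),ce[k].round())
    for lo in range(-90,80,15):
        b=(q[:,2]>=lo)&(q[:,2]<lo+15)
        if b.sum()>4: print(lo+7,b.sum(),np.percentile(q[b][:,:2],[4,96],axis=0).round().tolist())
E
python3 - <<'E'
from h import *
held('s11.png')
E
```

```text
[366. 107. 177.] 0.5221894238652759 n 461 min [-68.  -7. -42.] max [-10.  27.   7.] pc [[-0.87, 0.1, -0.48], [-0.43, -0.65, 0.63], [-0.25, 0.75, 0.61]] [380. 222.]
-38 59 [[-62.0, 11.0], [-11.0, 26.0]]
-23 160 [[-68.0, 1.0], [-16.0, 27.0]]
-8 181 [[-63.0, -5.0], [-12.0, 25.0]]
7 58 [[-36.0, -8.0], [-10.0, 10.0]]
```

```bash
python3 - <<'E'
from h import *
p,M=tool()
for g in((480,80,177),(480,90,112),(480,115,115),(480,128,119),(480,141,124)): print(g,((M.T@(np.array(g)+[0,0,171]-p))/1000).round(3))
E
```

```text
(480, 80, 177) [-0.082  0.084 -0.001]
(480, 90, 112) [-0.073  0.089  0.064]
(480, 115, 115) [-0.052  0.102  0.061]
(480, 128, 119) [-0.041  0.108  0.057]
(480, 141, 124) [-0.03   0.115  0.052]
```

Emit:
carry_out(
  series=[
    [-0.041,0.042,-0.02,10,0],
    [-0.082,0.084,-0.02,20,0],
    [-0.082,0.084,0,31.3,0],
    [-0.08,0.085,0.03,31.3,0],
    [-0.073,0.089,0.064,31.3,0],
    [-0.066,0.093,0.063,31.3,0],
    [-0.059,0.098,0.062,31.3,0],
    [-0.052,0.102,0.061,31.3,0],
    [-0.046,0.105,0.059,31.3,0],
    [-0.041,0.108,0.057,31.3,0],
    [-0.036,0.112,0.054,31.3,0],
    [-0.03,0.115,0.052,31.3,0],
    [-0.03,0.115,0.052,31.3,0],
  ],
)

```text
t: 36.1
eef_pos: [478.8, 139.3, 293.2]
tcp_rot: [-3.133, 0.004, 1.567]
ft_force: [-8.7, -21.4, 3.7]
opening: 0.503
grip_force: 29.9
```

```bash
python3 - <<'E'
from h import *
held('s12.png')
E
```

```text
[479. 139. 122.] 0.5029147450515418 n 1666 min [ 13. -90.  -3.] max [99. 84. 34.] pc [[0.06, 1.0, -0.04], [0.97, -0.07, -0.24], [-0.24, -0.03, -0.97]] [405. 262.]
-8 186 [[15.0, -90.0], [103.0, 43.0]]
7 1223 [[23.0, -75.0], [87.0, 80.0]]
22 210 [[6.0, -92.0], [61.0, 20.0]]
37 35 [[27.0, -81.0], [59.0, -35.0]]
67 8 [[26.0, 47.0], [31.0, 61.0]]
```

Emit:
carry_out(
  series=[
    [0,0,0,0,0.55],
    [0,0,0,0,0.6],
    [0,0,0,0,0.65],
    [0,0,0,0,0.65],
    [0,0,0,0,0.65],
    [0,0,-0.04,0,0.7],
    [0,0,-0.09,0,0.8],
    [-0.05,0,-0.14,0,0.8],
    [-0.05,0,-0.14,0,0.8],
  ],
)

```text
t: 37.28
eef_pos: [480.1, 89.3, 437.5]
tcp_rot: [3.137, -0.0, 1.565]
ft_force: [0.1, 0.9, -0.3]
opening: 0.795
grip_force: 0.0
```

```bash
cat >> h.py <<'E'
def stickw(x0,x1,y0=40,y1=200):
    s,p,d=shot('wrist'); Q=wcloud(s,d); save('wl.png',p)
    y=Q[...,1]; ap=np.where(y>165,140,np.where(y<124,56,56+(y-124)*1.75))
    m=(d>0)&(Q[...,0]>x0)&(Q[...,0]<x1)&(y>y0)&(y<y1)&(Q[...,2]>ap+9)&(Q[...,2]<200)
    m&=np.linalg.norm(Q[...,:2]-s['eef_pos'][:2],axis=-1)<250
    c,A,n,wh,k=stick(Q[m],tol=2); ctr=c-15*n
    print(k,m.sum(),np.round(wh),'A',A.round(3),'n',n.round(3),'ctr',ctr.round(),'hi',(ctr+65*A).round(),'lo',(ctr-65*A).round(),'tilt',np.degrees(np.arcsin(A[2])).round(1),'heading',np.degrees(np.arctan2(A[1],A[0])).round(1))
    return ctr,A,n
E
python3 - <<'E'
from h import *
print(env.state()['eef_pos']); stickw(420,560)
s,p,d=shot('top'); P=cloud('top',d)
for r in range(240,295,5): print(r,int(P[r,262,0]),' '.join('%4d'%P[r,c,2] for c in range(240,300,4)))
E
```

```text
[480.09103531  89.34719001 437.49243313]
4163 4336 [42. 88.] A [ 0.001 -0.997 -0.074] n [-0.001 -0.074  0.997] ctr [469.  85.  74.] hi [469.  20.  69.] lo [469. 150.  79.] tilt -4.3 heading -89.9
240 499  560  557  548  563  557  553  557  559  558  554  555  561  564  562  567
245 488  563  566  550  561  563  562  564  562  560  561  562  561  530  570  569
250 478  574  571  554  557  562  563  560  562  561  564  563  563  534  576  577
255 467  578  575  558  559  559  561  558  553  557  559  562  560  548  581  581
260 457  584  585  565  558  554  554  552  551  549  556  553  553  551  589  588
265 446  589  593  559  547  543  543  546  541  539  543  541  541  541  592  588
270 439  595  597  566  134  117  422  419  424  422  424  426  424  351  601  602
275 423  602  601  598  601  602  603  602  606  605  603  603  603  598  605  605
280 412  608  609  601  606  608  608  613  616  614  607  607  605  594  607  605
285 402  608  610  597  619  622  632  629  633  631  625  625  616  595  611  608
290 392  610  615  619  622  624  630  628  632  630  625  623  617  613  614  612
```

Stick B slid down nearly flat on the grate (roll now flat). I regrasp it near its +y end, then steepen it in hand by pressing over the hinge edge.

```bash
python3 - <<'E'
from h import *
go(469,79,78,np.radians(90))
E
```

```text
(469, 79, 78) [-0.0113 -0.0112  0.1861] turn -0.3
```

Emit:
carry_out(
  series=[
    [-0.011,-0.011,0.05,0,0.65],
    [-0.011,-0.011,0.11,0,0.65],
    [-0.011,-0.011,0.16,0,0.65],
    [-0.011,-0.011,0.18,0,0.65],
    [-0.011,-0.011,0.186,0,0.65],
    [-0.011,-0.011,0.186,0,0.65],
    [-0.011,-0.011,0.186,0,0],
    [-0.011,-0.011,0.186,0,0],
    [-0.011,-0.011,0.186,0,0],
    [-0.011,-0.011,0.186,0,0],
    [-0.011,-0.011,0.15,0,0],
    [-0.011,-0.011,0.09,0,0],
    [-0.011,-0.011,0.056,0,0],
    [-0.011,-0.011,0.056,0,0],
  ],
)

```text
t: 39.12
eef_pos: [469.0, 79.8, 380.4]
tcp_rot: [3.138, -0.0, 1.566]
ft_force: [0.5, -0.3, -4.6]
opening: 0.44
grip_force: 29.9
```

```bash
python3 - <<'E'
from h import *
held('s13.png')
E
```

```text
[469.  80. 209.] 0.4397090807633548 n 438 min [  5. -18. -17.] max [52. 24. 13.] pc [[0.98, -0.04, -0.21], [0.03, -0.94, 0.35], [-0.22, -0.34, -0.91]] [376. 221.]
-23 22 [[15.0, -9.0], [52.0, 23.0]]
-8 151 [[16.0, -15.0], [53.0, 24.0]]
7 264 [[7.0, -17.0], [51.0, 23.0]]
```

Emit:
carry_out(
  series=[
    [0.03,0,0.0,0,0],
    [0.049,0,0.03,0,0],
    [0.049,0,0.045,0,0],
    [0.049,0,0.054,0,0],
    [0.049,0,0.061,0,0],
    [0.048,0,0.067,0,0],
    [0.048,0,0.073,0,0],
    [0.05,0,0.079,0,0],
    [0.052,0,0.083,0,0],
    [0.055,0,0.084,0,0],
    [0.058,0,0.084,0,0],
    [0.062,0,0.083,0,0],
    [0.062,0,0.083,0,0],
  ],
)

```text
t: 40.8
eef_pos: [469.4, 140.4, 295.7]
tcp_rot: [-3.141, 0.002, 1.566]
ft_force: [-2.3, -16.9, 7.0]
opening: 0.436
grip_force: 30.0
```

Emit:
carry_out(
  series=[
    [0,0,-0.03,0,0],
    [-0.03,0,-0.09,0,0],
    [-0.06,0,-0.13,0,0],
    [-0.06,0,-0.13,0,0],
  ],
)

```text
t: 41.3
eef_pos: [469.3, 80.2, 428.0]
tcp_rot: [3.136, -0.0, 1.564]
ft_force: [-0.7, 0.5, -4.2]
opening: 0.439
grip_force: 30.0
```

```bash
python3 - <<'E'
from h import *
held('s14.png')
E
```

```text
[469.  80. 257.] 0.43915996285716236 n 284 min [ 14. -17.  -2.] max [42. 24. 39.] pc [[-0.28, 0.86, -0.42], [-0.17, 0.38, 0.91], [0.94, 0.33, 0.04]] [375. 193.]
-8 7 [[13.0, -12.0], [20.0, 23.0]]
7 40 [[14.0, 19.0], [34.0, 25.0]]
22 149 [[15.0, -15.0], [42.0, 23.0]]
37 88 [[20.0, -16.0], [33.0, 23.0]]
```

Held at about 46° tilt now. Carry it over the middle pocket.

```bash
python3 - <<'E'
from h import *
p,M=tool(); cur=env.state()['tcp_rot'][2]
g=pocket(-1,-60,56,62); print(g, ((M.T@(g+[0,0,171]-p))/1000).round(3), -np.degrees(np.radians(-46)-cur))
E
```

```text
[ 489.62665 -383.97273  225.46   ] [-0.465  0.024  0.03 ] 135.6074244693107
```

Emit:
carry_out(
  series=[
    [-0.465,0.024,0,135.6,0],
    [-0.465,0.024,0,135.6,0],
    [-0.465,0.024,0,135.6,0],
    [-0.465,0.024,0,135.6,0],
    [-0.465,0.024,0,135.6,0],
    [-0.465,0.024,0,135.6,0],
    [-0.465,0.024,0,135.6,0],
    [-0.465,0.024,0,135.6,0],
    [-0.465,0.024,0,135.6,0],
    [-0.465,0.024,0,135.6,0],
    [-0.465,0.024,0,135.6,0],
    [-0.465,0.024,0,135.6,0],
    [-0.465,0.024,0,135.6,0],
    [-0.465,0.024,0.01,135.6,0],
    [-0.465,0.024,0.02,135.6,0],
    [-0.465,0.024,0.03,135.6,0],
    [-0.465,0.024,0.03,135.6,0],
  ],
)

```text
t: 43.48
eef_pos: [491.0, -383.3, 394.4]
tcp_rot: [-3.142, 0.002, -0.8]
ft_force: [-0.2, -0.2, -3.2]
opening: 0.439
grip_force: 30.0
```

```bash
python3 - <<'E'
from h import *
held('s15.png')
print(env.state()['tcp_rot'])
p,M=tool()
for d in(-15,0,15,30,48):
    g=pocket(-1,d,56,62); print(d,g.round(), ((M.T@(g+[0,0,171]-p))/1000).round(3))
s,q,d=shot('wrist'); Q=wcloud(s,d)
o=np.array([420,-312]);k=Q[...,:2]-o; t=k@u[:2]; ss=k@L[:2]
b=(d>0)&(Q[...,2]>85)&(Q[...,2]<122)&(ss>-35)&(ss<-5)&(abs(t)<34)
off=(ss+7.5+(124-Q[...,2])/1.732)[b]; print('near wall offset',np.median(off),b.sum(),np.percentile(t[b],[1,99]))
E
```

```text
[ 491. -383.  223.] 0.43878782797394766 n 402 min [-74. -27. -58.] max [-15.  18.   9.] pc [[-0.68, -0.12, -0.72], [-0.45, 0.85, 0.27], [-0.58, -0.51, 0.63]] [236. 179.]
-68 6 [[-63.0, -29.0], [-53.0, -22.0]]
-53 54 [[-73.0, -27.0], [-37.0, -17.0]]
-38 112 [[-76.0, -26.0], [-25.0, 13.0]]
-23 113 [[-61.0, -25.0], [-16.0, 14.0]]
-8 79 [[-43.0, -23.0], [-17.0, 17.0]]
7 38 [[-26.0, -25.0], [-14.0, 19.0]]
[-3.14152339e+00  8.65108639e-04 -7.99960684e-01]
-15 [ 474. -368.  186.] [-0.023  0.001  0.038]
0 [ 469. -362.  174.] [-0.031  0.001  0.051]
15 [ 464. -357.  161.] [-0.038  0.001  0.064]
30 [ 458. -352.  148.] [-0.046  0.001  0.077]
48 [ 452. -345.  132.] [-0.055  0.001  0.092]
  return _methods._mean(a, axis=axis, dtype=dtype,
  ret = ret.dtype.type(ret / rcount)
Traceback (most recent call last):
IndexError: index -1 is out of bounds for axis 0 with size 0
```

```bash
python3 - <<'E'
from h import *
p,M=tool()
for d in(-15,0,15,30,45):
    g=pocket(-1,d,59,57,-7); print(d,g.round(), ((M.T@(g+[0,0,171]-p))/1000).round(3))
E
```

```text
-15 [ 475. -369.  182.] [-0.022  0.001  0.042]
0 [ 470. -363.  170.] [-0.029  0.001  0.055]
15 [ 464. -358.  157.] [-0.037  0.001  0.068]
30 [ 459. -353.  144.] [-0.044  0.001  0.081]
45 [ 454. -347.  131.] [-0.052  0.001  0.094]
```

Emit:
carry_out(
  series=[
    [-0.011,0.001,0.021,0,0],
    [-0.022,0.001,0.042,0,0],
    [-0.026,0.001,0.049,0,0],
    [-0.029,0.001,0.055,0,0],
    [-0.033,0.001,0.061,0,0],
    [-0.037,0.001,0.068,0,0],
    [-0.037,0.001,0.068,0,0],
  ],
)

```text
t: 44.45
eef_pos: [464.4, -357.4, 327.3]
tcp_rot: [-3.142, 0.001, -0.801]
ft_force: [0.3, -0.8, -3.7]
opening: 0.441
grip_force: 30.0
```

No contact so far; go deeper.

Emit:
carry_out(
  series=[
    [-0.004,0,0.0065,0,0],
    [-0.0075,0,0.013,0,0],
    [-0.011,0,0.0195,0,0],
    [-0.0145,0,0.026,0,0],
    [-0.0145,0,0.026,0,0],
  ],
)

```text
t: 45.08
eef_pos: [454.3, -346.9, 301.2]
tcp_rot: [-3.142, 0.001, -0.8]
ft_force: [-0.3, 0.2, -4.0]
opening: 0.443
grip_force: 30.0
```

Emit:
carry_out(
  series=[
    [0,0,0,0,0.55],
    [0,0,0,0,0.62],
    [0,0,0,0,0.62],
    [0,0,0,0,0.62],
    [0,0,-0.03,0,0.62],
    [0,0,-0.08,0,0.7],
    [-0.03,0,-0.13,0,1],
    [-0.03,0,-0.13,0,1],
  ],
)

```text
t: 46.08
eef_pos: [432.8, -324.6, 435.4]
tcp_rot: [-3.141, -0.006, -0.8]
ft_force: [0.4, -0.7, 0.0]
opening: 0.853
grip_force: 0.0
```

```bash
python3 - <<'E'
from h import *
s,p,d=shot('wrist'); Q=wcloud(s,d); o=np.array([420,-312]);q=Q[...,:2]-o; t=q@u[:2]; ss=q@L[:2]; k=(d>0)&(abs(t)<125)&(abs(ss)<105)&(Q[...,2]<200)
print(s['eef_pos'])
for lo in range(-21,80,8):
    b=k&(ss>=lo)&(ss<lo+8)
    print(lo+4,' '.join('%4d'%(np.median(Q[b&(t>=a)&(t<a+8)][:,2]) if (b&(t>=a)&(t<a+8)).sum()>2 else -99) for a in range(-120,120,8)))
s,p,d=shot('scene'); save('s16.png',p)
E
```

```text
[ 432.83626784 -324.63584849  435.36670552]
-17  -99  116   57   19   19   19   19  115  115   59  -99   73  109  109  109  109  109  109   67    9   64  117  108   68   65   68   68   82  116  -99
-9  -99  123   79  122   22   22   73  124  123   71  -99  119  123  123  123  123  123  124   96    8   71  124   80  101  101  102  101  102  122  -99
-1  -99  114   77   30   31   29   31   33    9   70  -99  108   89   89   89   88   90   87  105    9   70  -99   81   89   90   90   89  103  119  -99
7  -99  112   73   44   46   44   44   43  113   84  -99  112  103  103  103  103  104  101  104    8   84  111   91  103  104  103  104  106  114  -99
15  -99  107   77   57   56   56   57   57  110   89   55  108  116  115  115  116  116  115  103   55   90  112   99  115  115  116  116  109  110  -99
23    1  103   82   70   70   70   69   69    9   68   63  104  132  131  130  131  131   77   95   61   71   76  123  128  130  131  130  -99  -99  -99
31    1   99   87   10   79   79   78   43    9   76   73  100  140  140  140  140  140  115   85    9   76  100  138  139  140  140  140 
[... 232 characters left out ...]
130  130  130  130  131    9    8    8    8    9  130  130  130   77  132  133  -99   38
55    0    8    8   71   42    8    8    8    8    8    8    8  125  125  126  126   68    8    8    8    8    8    9   10  127   62   78    8   23   40
63    0    0    0    0    0    0    0    0    0    0    0    0    0    0    0    0    0    0    0    0    0    0    0    0    0    0    0    2   40   40
71    0    0    0    0    0    0    0    0    0    0    0    0    0    0    0    0    0    0    0    0    0    0    0    0    0    0    0   39   40    8
79    0    0    0    0    0    0    0    0    0    0    0    0    0    0    0    0    0    0    0    0    0    0    0    0    0    0   22   40    9    9
```

Both sticks are seated: equal end heights of 125–140 mm in the middle and +y pockets. Final check picture.

```bash
python3 - <<'E'
from h import *
s,p,d=shot('top'); sc=cv2.cvtColor(cv2.imread('pics/s16.png'),cv2.COLOR_BGR2RGB)
P=cloud('top',d); print('bar z',np.percentile(P[215:255,177:184][...,2],[50,90]).round())
a=cv2.resize(p[130:330,140:500],(400,222),interpolation=cv2.INTER_CUBIC)
b=cv2.resize(sc[150:400,140:540],(800,500),interpolation=cv2.INTER_CUBIC)
o=np.zeros((600,800,3),np.uint8); o[:378,:]=cv2.resize(sc[160:400,150:540],(800,378)); o[378:,:400]=a; save('final.png',o)
E
```

```text
bar z [212. 222.]
```

View pics/final.png

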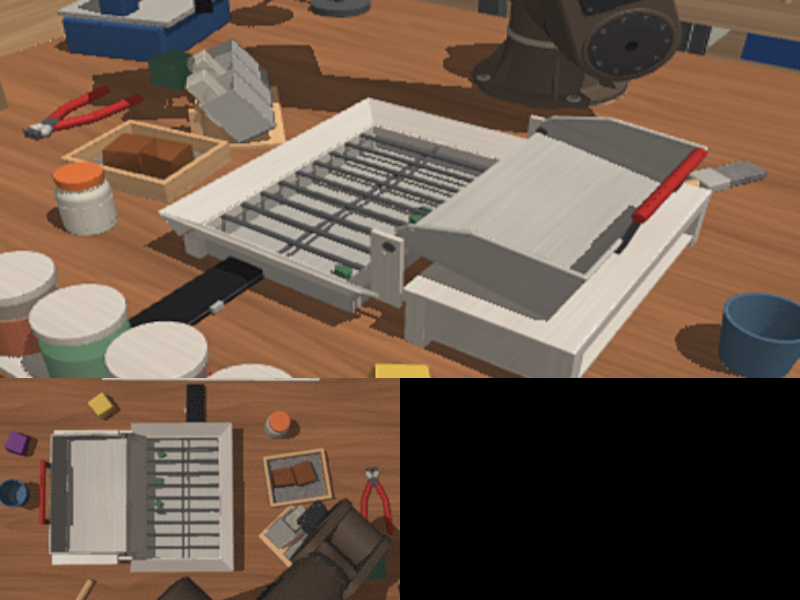

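The picture shows the bin down at (600,200) and empty, and both lumps in the tray at (148,152). Both sticks are in the rack near (205,85), and the chips are under the grate at (420,213) and (342,270). Nothing else has moved, so I'm handing in.

```bash
python3 -c "
from cell import env
print(env.job_done())"
```

```text
the job is handed in; nothing more can be done
None
```

I handed the job in after about 46 s of robot time. By the last camera checks the bin is down and empty, both marble sticks stand in their own pockets, both amber lumps are in the tray, all four green pieces are below the grate, and nothing else looks moved; the hand-in returned no verdict.

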